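# Breaker test, hang the headband frames, start the drying rail

### The job

Get the drying rail going: first test the breaker on its control box by pressing the test button until the lever drops, and lift the lever back up until it stays. Then hang every headband frame from the bench astride the rail's bar, crown on the bar and one leg on each side, and last, when all of them hang there, turn the knob clockwise past its click so that it stays on. Leave the tip box, the acrylic stand and the Petri dishes where they are.

Things in the scene. Friction and masses are not known exactly. Their poses are not given: they have to be found in the camera images.
- frame1: Rigid headband frame: arch of white strip (20 mm wide in y, 6 thick), 0.16 kg, on two black weighted pads; may be absent (None). Origin: footprint centre at the pads' undersides; x leg to leg, z up. Pads 20 x 50 x 14 mm at x = +-51; legs at x = +-56 up to z = 63, then sloping in to the flat crown (52 long, z = 92 to 98). Grip its mount: black, 20 x 20 mm, z = 98 to 122, on the crown.
- frame2: Rigid headband frame: arch of white strip (20 mm wide in y, 6 thick), 0.16 kg, on two black weighted pads; may be absent (None). Origin: footprint centre at the pads' undersides; x leg to leg, z up. Pads 20 x 50 x 14 mm at x = +-51; legs at x = +-56 up to z = 63, then sloping in to the flat crown (52 long, z = 92 to 98). Grip its mount: black, 20 x 20 mm, z = 98 to 122, on the crown.
- frame3: Rigid headband frame: arch of white strip (20 mm wide in y, 6 thick), 0.16 kg, on two black weighted pads; may be absent (None). Origin: footprint centre at the pads' undersides; x leg to leg, z up. Pads 20 x 50 x 14 mm at x = +-51; legs at x = +-56 up to z = 63, then sloping in to the flat crown (52 long, z = 92 to 98). Grip its mount: black, 20 x 20 mm, z = 98 to 122, on the crown.
- frame4: Rigid headband frame: arch of white strip (20 mm wide in y, 6 thick), 0.16 kg, on two black weighted pads; may be absent (None). Origin: footprint centre at the pads' undersides; x leg to leg, z up. Pads 20 x 50 x 14 mm at x = +-51; legs at x = +-56 up to z = 63, then sloping in to the flat crown (52 long, z = 92 to 98). Grip its mount: black, 20 x 20 mm, z = 98 to 122, on the crown.
- frame1_crown (a point): Middle of the underside of the crown of frame1, 92 mm above its origin, same axes; this rests on the bar when the frame hangs
- frame2_crown (a point): Middle of the underside of the crown of frame2, 92 mm above its origin, same axes; this rests on the bar when the frame hangs
- frame3_crown (a point): Middle of the underside of the crown of frame3, 92 mm above its origin, same axes; this rests on the bar when the frame hangs
- frame4_crown (a point): Middle of the underside of the crown of frame4, 92 mm above its origin, same axes; this rests on the bar when the frame hangs
- rail_mid (a point): Middle of the drying rail's bar, at the top of the bar (160 mm above the bench). Flat steel bar, 28 mm wide (x), 10 mm thick, level along this point's y; z is up. End posts (16 mm thick, 175 mm high) at y = +-165 mm. It stands on a fixed white plinth 100 (x) x 370 (y) x 25 mm high.
- unit: Fixed white control box of the drying rail, 160 (x) x 200 (y) x 110 mm high; origin at the centre of its underside; its front is its -x side. On its top: the knob (at x 30, y 50 mm) and the test button (at x -62, y -50 mm); the breaker lever sticks out of a slot in its front (at y -50 mm).
- button (a joint): Black round test button, 22 mm across, standing 16 mm out of the top of the box. 0 = out, 0.009 m = fully in. It is sprung and takes about 3 to 5 N; pushed about 6 to 8 mm in (or fully) it trips the lever, which then drops by itself. It springs back out when let go.
- button_top (a point): Centre of the top of the test button, 126 mm above the bench when out; press straight down
- lever (a joint): Breaker lever: an arm that sticks out of the front of the box, bistable. 0 = up (on), pointing 20 degrees (0.35 rad) above level; 0.70 rad = dropped, 20 degrees below level. Lifted past about its middle it snaps up and stays; about 1 N at the tip.
- lever_tip (a point): Middle of the black grip at the lever's end, 83 mm from the hinge; the grip is 30 mm long (along the arm, 12 mm of it beyond this point), 16 mm wide across (y) and 10 mm thick. The point's -x points along the arm, outwards. About 106 mm above the bench when up and 50 mm when dropped.
- lever_hinge (a point): Hinge of the lever, inside the box, 78 mm above the bench; the hinge line runs along this point's y (the box's y)
- knob (a joint): Black control knob on top of the box. 0 = off; it turns clockwise seen from above to 1.20 rad (69 degrees) = on. It springs back to 0 if let go before about 0.6 rad and clicks over to 1.20 and stays if turned beyond; stops at both ends; about 0.2 N m is needed.
- knob_grip (a point): On the knob's vertical axis, 141 mm above the bench, where to grip: the grip is an upright bar 46 mm long along this point's y, 12 mm thick along its x, from 119 to 147 mm above the bench, on a disc of 48 mm diameter. The point turns with the knob; at off its axes are those of the box.
- tipbox: Bystander: pipette tip box, 115 x 80 x 90 mm, origin at its underside; leave alone
- pipstand: Bystander: clear acrylic stand, 60 x 190 x 48 mm, origin at its underside; leave alone
- dishes: Bystander: pair of Petri dishes, 90 mm across, 25 mm high, origin at the underside; leave alone
There are look-alikes about, which are no part of the job. What is shaped like the frame1 but purple is not meant. What is shaped like the frame2 but pink is not meant.

How it is judged:
On the way, in this order (a step that is already met when the one before it is completed fails the run):
1. the test button is pressed in (value of joint button above 0.005 m and value of joint knob below 0.5 rad), for 0.02 s.
2. the breaker lever has dropped (value of joint lever above 0.55 rad), for 0.1 s.
3. the lever is lifted back up and the button is out (value of joint lever below 0.1 rad and value of joint button below 0.002 m), for 0.3 s.
4. every frame hangs astride the bar while the knob is still off (x of frame1_crown in the frame of rail_mid between -0.03 and 0.03 m and y of frame1_crown in the frame of rail_mid between -0.16 and 0.16 m and z of frame1_crown in the frame of rail_mid between -0.02 and 0.02 m and angle between each of frame1, frame2, frame3, frame4's own z axis and vertical below 0.5 rad and angle between the x axis of each of frame1, frame2, frame3, frame4 and the x axis of rail_mid, either way round below 1 rad and x of frame2_crown in the frame of rail_mid between -0.03 and 0.03 m and y of frame2_crown in the frame of rail_mid between -0.16 and 0.16 m and z of frame2_crown in the frame of rail_mid between -0.02 and 0.02 m and x of frame3_crown in the frame of rail_mid between -0.03 and 0.03 m and y of frame3_crown in the frame of rail_mid between -0.16 and 0.16 m and z of frame3_crown in the frame of rail_mid between -0.02 and 0.02 m and x of frame4_crown in the frame of rail_mid between -0.03 and 0.03 m and y of frame4_crown in the frame of rail_mid between -0.16 and 0.16 m and z of frame4_crown in the frame of rail_mid between -0.02 and 0.02 m and value of joint knob below 0.5 rad), for 0.2 s.
5. the knob is turned past its click (value of joint knob above 1.05 rad), for 0.3 s.
At the end, for the whole second after the job is handed in: Every present frame hangs at rest astride the bar (crown middle within 30 mm of the bar sideways and 20 mm in height, between the posts, tilt under 0.5 rad, legs across the bar within 1 rad); knob past its click (above 1.05 rad), lever up (below 0.1 rad), button out (below 2 mm) (all of step 3 and x of frame1_crown in the frame of rail_mid between -0.03 and 0.03 m and y of frame1_crown in the frame of rail_mid between -0.16 and 0.16 m and z of frame1_crown in the frame of rail_mid between -0.02 and 0.02 m and angle between each of frame1, frame2, frame3, frame4's own z axis and vertical below 0.5 rad and angle between the x axis of each of frame1, frame2, frame3, frame4 and the x axis of rail_mid, either way round below 1 rad and x of frame2_crown in the frame of rail_mid between -0.03 and 0.03 m and y of frame2_crown in the frame of rail_mid between -0.16 and 0.16 m and z of frame2_crown in the frame of rail_mid between -0.02 and 0.02 m and x of frame3_crown in the frame of rail_mid between -0.03 and 0.03 m and y of frame3_crown in the frame of rail_mid between -0.16 and 0.16 m and z of frame3_crown in the frame of rail_mid between -0.02 and 0.02 m and x of frame4_crown in the frame of rail_mid between -0.03 and 0.03 m and y of frame4_crown in the frame of rail_mid between -0.16 and 0.16 m and z of frame4_crown in the frame of rail_mid between -0.02 and 0.02 m and linear speed of each of frame1, frame2, frame3, frame4 below 0.05 m/s and value of joint knob above 1.05 rad); the robot touches nothing.
It fails at once if a bystander is pushed more than 30 mm (distance of any of tipbox, pipstand, dishes from where it was at the start of the episode above 0.03 m).
Of frame1, frame2, frame3, frame4 only 3 to 4 are there at a start; the rules pass over those that are not, and their reading is None.
At some moment in a run one of frame1, frame2, frame3, frame4 may be knocked a few centimetres aside while the robot is not near it.
It also fails if it takes over 208 s, if anything falls off the work surface, if the arm or the gripper's body presses on something with over 40 N, if the wrist force passes 120 N, or if a joint passes its speed limit or range.

### The arm

A 7-joint arm with a two-finger parallel gripper is mounted at the origin on the work surface. World frame = base frame: x ahead of the robot, y to its left, z up, the work surface at z = 0. Lengths are in m, angles in rad, forces in N, time in s.
With the tool pointing down it reaches from about 0.4 to 0.85 m from the base axis. Payload 4.4 kg.
Tool frame: the origin (TCP) lies midway between the tips of the shut fingers; the grasp point (between the pads) lies 19 mm behind it; z points along the fingers, y is the line along which they close (so a half turn about z gives the same grasp; the last joint's range is limited). The gripper opens to 94 mm and grips with 3 to 60 N. Pads are 16 mm wide; open, the fingers measure 119 mm over their backs; the gripper's body (75 mm by 177 mm) begins 78 mm behind the grasp point.
Start: joints at [1.067, 0.628, 0.038, 1.517, -0.027, 0.996, -0.02], TCP at [0.276, -0.589, 0.205] pointing down, gripper open.
Joint ranges: [-3.06, 3.06], [-0.37, 2.12], [-1.25, 1.32], [0.18, 2.47], [-1.1, 4.24], [0.23, 1.98], [-2.94, 2.94]. Speed limits (rad/s): [2.57, 2.57, 3.14, 3.14, 3.14, 3.14, 3.14].

### API

Orientations are given as a rotation vector (axis times angle).
In Python, from rig import robot gives the robot as it stands. The module is installed in compiled form; this text tells all that it offers.
- The arm moves only by the tool play_rows, never from a script. Its argument "series" is a list that holds one entry, the list of rows, each a list of 7 numbers: the shift along the tool's x, y, z scaled (see below), then the turn, a rotation vector about the tool's x, y, z scaled (see below), then the opening, from 0 (shut) to 1 (fully open). In form: [[[tx, ty, tz, rx, ry, rz, fingers], ...]]. A call has 1 to 8 rows; each row is the pose to reach, as a shift and turn from the pose commanded when the call began, along the tool's axes at that moment; what a row does not reach only later rows make up. The controller multiplies each number of a shift by 0.25 m and each number of a turn by 90 degrees. A row lasts 1/10 s, in which the tool goes at most 50 mm and 8.59 degrees, less where a joint would pass 70% of its speed; a pose out of reach is approached as far as the arm can. A call with a number of a shift or a turn outside -1 to 1 is refused whole. A call with a gripper value outside its range is refused whole. The fingers move at their own pace and stop on an object; "force" is the grip in N (left out, the last holds). Time passes only in rows, so rows that repeat a pose let the fingers close. It gives the time, the measured TCP pose, the force, the opening and the grip force at its end, in the units of the state.
- robot.observe(): the state, without advancing time (a new reading comes with each control period).
- robot.get_image(name): name is "side" or "top"; returns the picture (420x560x3 uint8, red, green, blue); there is no depth.
- robot.camera_params(name): a dict with "vfov" (degrees; the focal length in pixels is half the picture's height over the tangent of half this angle, whatever the lens; pixels are square), "cx", "cy" (the principal point, pixels), "eye" and "rotation" of the camera in the world. Camera axes: x right, y down, z forward; pixel columns grow to the right and rows downward; lengths in m; the calibration is good to about 2 mm. A picture is of the moment at which its call begins. camera_params takes no time and is no camera call.
- robot.sign_off(): hands the job in; it is judged then, once.
Trained networks look in the newest picture that a camera, given by its name, has taken for a name from the list of things; names that differ only in an ending like _2 or _b are one class to them, and where a whole thing is asked for, a point or a joint stands for the part that bears it (a point fixed in the world has none). Each returns a list of dicts, best first, with "p" (0 to 1); they miss things now and then, are a little off and sometimes report something else, mostly with a low value. They report only what shows in the picture. A call takes as long as a camera call. They do not tell look-alikes from the thing itself.
- robot.masks_of(query, camera): "pixels" (420x560 bool, what is visible of it) and "box" ([left, top, right, bottom] in pixels, round what is visible of it).
The state is a dict: "time": time; "q": joint angles; "joint_vel": joint speeds; "joint_efforts": joint torques, N m; "ee_pos": TCP position; "orientation": TCP orientation; "wrist_force": force on the tool from outside, world axes, zero at the start; "moment": the same for the moment, N m; "opening": opening from 0.0 (shut) to 1.0 (fully open); "finger_force": force on a finger pad.
Only numpy, scipy, OpenCV 4.12 (cv2) and the standard library are available. Lean on these libraries where they do the work, as an engineer would, in place of code of your own. Each camera call takes 0.05 s, during which the arm holds its last target. There are 200 camera calls.

## Working session

There is one attempt and no reset: what is moved stays moved. The work goes in short steps, Python scripts to look and compute and a tool call to move; the robot and the scene stay as the last step left them, time stands still between calls to the robot, and variables do not carry over. Pictures are saved under pics/ and viewed, at most 16 in all, crops included, and the job is handed in when it is done.

Besides the shell and the picture viewer there is one more tool, called after "Emit:" as name([rows], argument=value, ...), one row to a line, values as JSON. play_rows: Moves the arm, as the interface text tells. Its arguments: {"type":"object","properties":{"series":{"type":"array"},"force":{"type":"number"}},"required":["series"]}

```bash
mkdir -p pics
python3 - <<'E'
from rig import robot
import cv2,numpy as np
for n in("side","top"):
    cv2.imwrite(f"pics/{n}0.png",robot.get_image(n)[:,:,::-1]); print(n,robot.camera_params(n))
s=robot.observe(); print(s)
E
```

```text
side {'vfov': 43.40821940172253, 'cx': 273.2387918927937, 'cy': 205.50099575712952, 'eye': array([-0.22311725,  0.93540077,  0.92489638]), 'rotation': array([-0.78564727,  2.39477019, -1.26621105])}
top {'vfov': 53.326518550607936, 'cx': 283.182321509682, 'cy': 203.36400083915254, 'eye': array([ 0.38152169, -0.0055442 ,  1.42644415]), 'rotation': array([-2.17547491,  2.17728412, -0.11080165])}
{'time': 0.1, 'q': array([ 1.06720422,  0.62924616,  0.03842453,  1.51825855, -0.02696699,
        0.99630192, -0.0200024 ]), 'joint_vel': array([ 0.00116056, -0.0038928 , -0.00010013, -0.0013134 ,  0.00053036,
        0.00124746,  0.00127013]), 'joint_efforts': array([ 4.10886918e-03, -5.50784111e+01,  1.14792097e+00, -1.87115604e+01,
       -5.21403516e-02,  1.92192500e-02,  4.08974461e-05]), 'ee_pos': array([ 0.27533678, -0.58814235,  0.20465359]), 'orientation': array([-3.06500684e+00, -6.81894813e-01,  6.27827582e-04]), 'wrist_force': array([-0.02340017, -0.35841829, -0.63224369]), 'moment': array([-0.06454174,  0.04947979, -0.00174627]), 'finger_force': 0.0, 'opening': 0.9975792350839192}
```

View pics/side0.png

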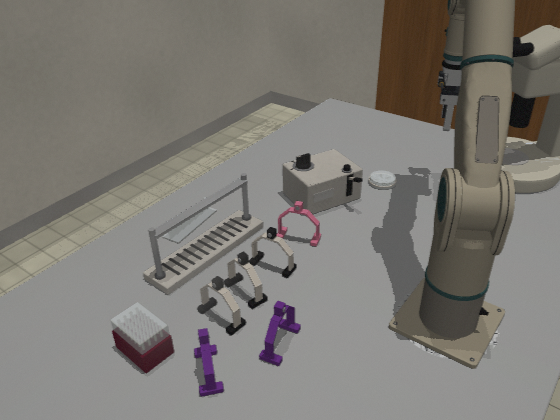

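View pics/top0.png

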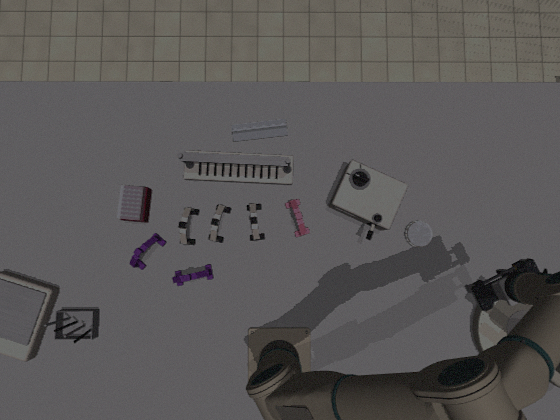

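```bash
cat > h.py <<'E'
import numpy as np,cv2
from scipy.spatial.transform import Rotation as R
from scipy.optimize import minimize,least_squares
from rig import robot
P={n:robot.camera_params(n) for n in("side","top")}
def proj(p,n):
    c=P[n];q=(np.atleast_2d(p)-c['eye'])@R.from_rotvec(c['rotation']).as_matrix()
    f=210/np.tan(np.radians(c['vfov']/2)); return q[:,:2]/q[:,2:]*f+[c['cx'],c['cy']]
def back(px,n,z):
    c=P[n];f=210/np.tan(np.radians(c['vfov']/2));px=np.atleast_2d(px)
    d=np.c_[(px-[c['cx'],c['cy']])/f,np.ones(len(px))]@R.from_rotvec(c['rotation']).as_matrix().T
    return c['eye']+d*((z-c['eye'][2])/d[:,2:])
def box(cx,cy,z0,z1,sx,sy):
    return np.array([[cx+a*sx/2,cy+b*sy/2,z] for a in(-1,1) for b in(-1,1) for z in(z0,z1)])
def slope(s): return np.array([[x*s,y,z] for x,z in((.059,.063),(.053,.063),(.026,.092),(.026,.098)) for y in(-.01,.01)])
FR=[box(s*.051,0,0,.014,.02,.05) for s in(1,-1)]+[box(s*.056,0,.014,.063,.006,.02) for s in(1,-1)]+[slope(1),slope(-1),box(0,0,.092,.098,.052,.02),box(0,0,.098,.122,.02,.02)]
UN=[box(0,0,0,.11,.16,.2)]
def W(p,th): # th=(x,y,yaw)
    c,s=np.cos(th[2]),np.sin(th[2]); return np.c_[p[:,0]*c-p[:,1]*s+th[0],p[:,0]*s+p[:,1]*c+th[1],p[:,2]]
def sil(parts,th,n,S=4):
    m=np.zeros((420*S,560*S),np.uint8)
    for b in parts:
        h=cv2.convexHull(((proj(W(b,th),n)+.5)*S*16).astype(np.int32)); cv2.fillConvexPoly(m,h,255,shift=4)
    return cv2.resize(m,(560,420),interpolation=cv2.INTER_AREA)/255.
def fit(parts,masks,th0,dz=0):
    T={n:cv2.GaussianBlur(m.astype(float),(0,0),1.) for n,m in masks.items()}
    if dz: parts=[b+[0,0,dz] for b in parts]
    sc=np.array([.01,.01,.15])
    f=lambda u:sum(((cv2.GaussianBlur(sil(parts,th0+u*sc,n),(0,0),1.)-t)**2).sum() for n,t in T.items())
    best=None
    for k in(0,1,-1):
        r=minimize(f,[0,0,k*1.5],method='Nelder-Mead',options=dict(xatol=.01,fatol=.05,maxiter=150,initial_simplex=np.array([[0,0,k*1.5],[1,0,k*1.5],[0,1,k*1.5],[0,0,k*1.5+1]])))
        if best is None or r.fun<best.fun: best=r
    return th0+best.x*sc,best.fun
E
python3 - <<'E'
from h import *
for n in("top","side"):
    im=robot.get_image(n)
    for q in("frame1","unit"):
        for d in robot.masks_of(q,n):
            ys,xs=np.nonzero(d['pixels']); print(n,q,round(d['p'],2),np.round(d['box']),len(xs),np.round([xs.mean(),ys.mean()],1),im[d['pixels']].mean(0).round(),back([xs.mean(),ys.mean()],n,.06)[0].round(3))
            np.save
    for q in("knob","button","lever"):
        for d in robot.masks_of(q,n)[:2]:
            ys,xs=np.nonzero(d['pixels']); print(n,q,round(d['p'],2),np.round(d['box']),len(xs),np.round([xs.mean(),ys.mean()],1))
a=cv2.resize(cv2.imread("pics/top0.png")[140:280,120:310],None,fx=4,fy=4,interpolation=cv2.INTER_CUBIC)
cv2.imwrite("pics/topc.png",a)
b=cv2.resize(cv2.imread("pics/side0.png")[160:345,135:400],None,fx=3,fy=3,interpolation=cv2.INTER_CUBIC)
cv2.imwrite("pics/sidec.png",b)
E
```

```text
top frame1 0.83 [172. 262. 215. 286.] 383 [193.7 275.5] [55. 32. 67.] [0.278 0.273 0.06 ]
top frame1 0.82 [211. 206. 235. 241.] 318 [217.7 223.3] [66. 64. 63.] [0.446 0.198 0.06 ]
top frame1 0.78 [179. 209. 199. 244.] 360 [186.5 225.5] [64. 62. 61.] [0.439 0.3   0.06 ]
top frame1 0.66 [129. 232. 168. 271.] 402 [145.1 249.9] [51. 28. 63.] [0.36  0.432 0.06 ]
top frame1 0.63 [282. 201. 312. 236.] 317 [297.7 216.7] [98. 62. 76.] [ 0.467 -0.063  0.06 ]
top frame1 0.6 [245. 204. 264. 240.] 323 [254.6 220.7] [69. 66. 66.] [0.454 0.078 0.06 ]
top unit 0.76 [328. 160. 408. 241.] 3556 [368.3 196.2] [91. 90. 88.] [ 0.535 -0.296  0.06 ]
top knob 0.63 [354. 170. 370. 186.] 183 [360.2 178.5]
top button 0.48 [375. 212. 381. 224.] 26 [377.5 218. ]
side frame1 0.93 [226. 252. 271. 310.] 820 [246.3 279.4] [90. 87. 83.] [0.431 0.213 0.06 ]
side frame1 0.88 [277. 203. 321. 244.] 473 [299.5 220.6] [133.  79.  94.] [ 0.466 -0.065  0.06 ]
side frame1 0.74 [257. 301. 301. 367.] 1120 [278.2 330.7] [75. 43. 92.] [0.269 0.301 0.06 ]
side frame1 0.73 [197. 279. 247. 334.] 930 [221.8 303.3] [97. 94. 89.] [0.425 0.31  0.06 ]
side frame1 0.7 [246. 226. 298. 280.] 790 [274.3 250.8] [92. 89. 85.] [0.442 0.085 0.06 ]
side frame1 0.58 [192. 329. 225. 394.] 967 [207.3 362.6] [ 82.  47. 101.] [0.335 0.456 0.06 ]
side unit 0.59 [282. 148. 362. 212.] 3725 [322.3 180.4] [110. 107. 102.] [ 0.531 -0.286  0.06 ]
side knob 0.68 [298. 152. 311. 171.] 186 [303.7 161. ]
side knob 0.41 [142. 170. 262. 293.] 5192 [200.9 240.3]
side button 0.43 [342. 163. 351. 173.] 45 [347. 167.]
side button 0.15 [225. 254. 267. 308.] 800 [245.7 278.7]
side lever 0.5 [225. 256. 270. 308.] 915 [245.1 278.3]
```

View pics/topc.png

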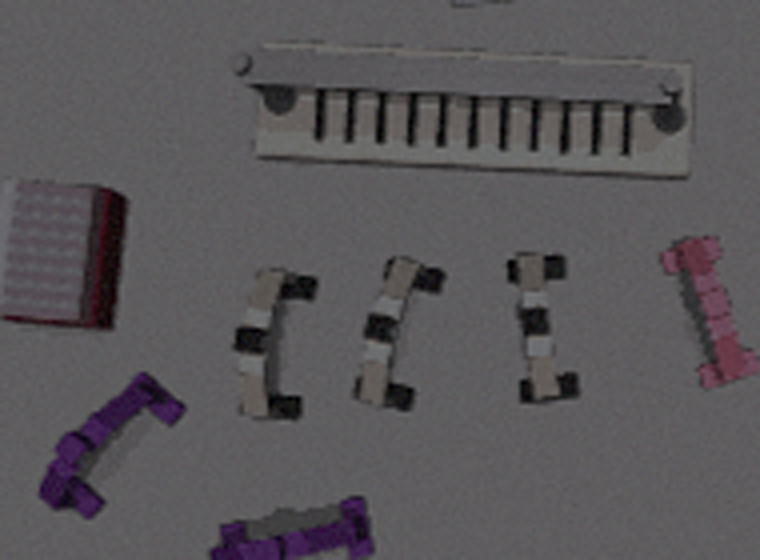

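View pics/sidec.png

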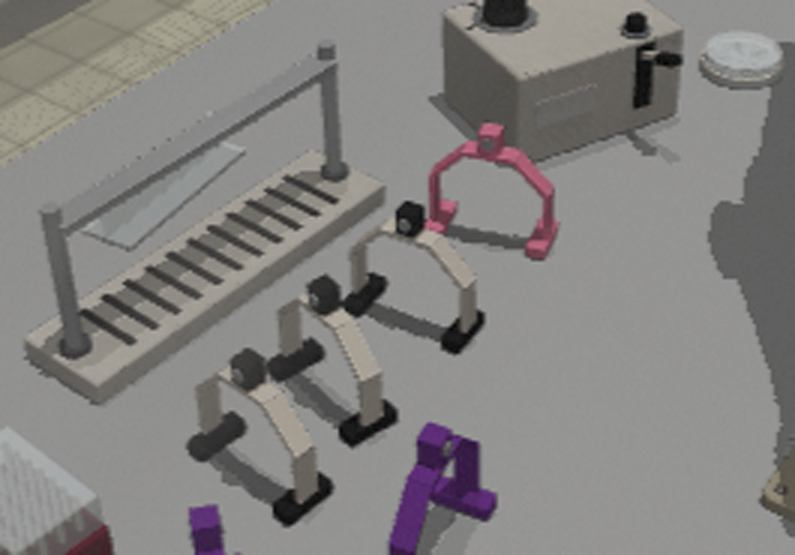

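The three white frames with black mounts and pads are the ones meant. They are at top (187,225), (218,223) and (255,221), and at side (222,303), (246,279) and (274,251). The pink one at top (298,217) and the purple ones at (194,275) and (145,250) are look-alikes. The crops confirm this, and the lever shows up at side (357,180).

```bash
cat > meas.py <<'E'
from h import *
def frames(near=None):
    ims={n:robot.get_image(n) for n in("top","side")}
    ms={n:robot.masks_of("frame1",n) for n in ims}; out={}
    res=[]
    for d in ms["top"]+[dict(e,side=1) for e in ms["side"]]:
        c=ims["side" if 'side' in d else "top"][d['pixels']].mean(0)
        if c.max()-c.min()>12 or d['p']<.3: continue
        n="side" if 'side' in d else "top"
        ys,xs=np.nonzero(d['pixels']); xy=back([xs.mean(),ys.mean()],n,.06)[0][:2]
        for r in res:
            if np.hypot(*(r['xy']-xy))<.045: r['m'].setdefault(n,d['pixels']); break
        else: res.append(dict(xy=xy,m={n:d['pixels']}))
    return res
def measure():
    for r in frames():
        th,e=fit(FR,r['m'],np.r_[r['xy'],0]); print(list(r['m']),th.round(4),round(e,1))
        for n in r['m']:
            t1,e1=fit(FR,{n:r['m'][n]},th); print('   only',n,t1.round(4),round(e1,1))
E
python3 - <<'E'
from meas import *
measure()
pt=np.array([[184.25,179.5],[292.5,184.25],[293,155.5],[185.5,150.75],[180.5,155.75],[287.75,160]])
ps=np.array([[168.3,289.3],[263.3,221],[239,210.7],[143.3,274.3],[152.3,230.7],[244,175.7]])
M=np.array([[-.05,.185,.025],[-.05,-.185,.025],[.05,-.185,.025],[.05,.185,.025],[0,.165,.175],[0,-.165,.175]])
for w in((1,1),(1,0),(0,1)):
    g=lambda t:np.r_[w[0]*(proj(W(M,t),"top")-pt).ravel(),w[1]*(proj(W(M,t),"side")-ps).ravel()]
    r=least_squares(g,[.6,.14,0]); print("rail",r.x.round(4),np.abs(r.fun).max().round(2), r.fun.round(1).tolist())
um={n:robot.masks_of("unit",n)[0]['pixels'] for n in("top","side")}
for k in(("top","side"),("top",),("side",)):
    th,e=fit(UN+[box(.03,.05,.11,.119,.045,.045),box(-.062,-.05,.11,.126,.02,.02)],{n:um[n] for n in k},np.array([.535,-.29,-.4])); print("unit",th.round(4),round(e,1))
    for l,p in dict(knob=[.03,.05,.13],button=[-.062,-.05,.12]).items(): print(l,proj(W(np.array([p]),th),"top").round(1),proj(W(np.array([p]),th),"side").round(1))
E
```

```text
['top', 'side'] [ 0.4494  0.2005 -0.2412] 30.3
   only top [ 0.449   0.2003 -0.2418] 4.2
   only side [ 0.4496  0.2005 -0.2385] 25.3
['top', 'side'] [ 0.4404  0.3022 -0.0984] 29.0
   only top [ 0.4389  0.3015 -0.0896] 6.7
   only side [ 0.4405  0.3026 -0.0909] 19.6
['side'] [0.4548 0.0791 0.1219] 36.7
   only side [0.4545 0.079  0.1093] 36.0
['side'] [ 0.6081  0.2449 -1.4267] 4053.2
   only side [ 0.6091  0.2443 -1.4399] 4052.4
['side'] [ 1.3518 -3.7708 -0.1166] 31.2
   only side [ 1.3518 -3.7708 -0.1166] 31.2
rail [ 0.6365  0.1373 -0.0397] 1.82 [-1.7, 0.5, -0.5, 0.0, 0.1, -0.3, -1.1, 0.1, -1.8, 0.8, -0.3, 0.8, 0.3, -0.6, 0.7, -0.5, -0.0, -1.8, -0.3, -1.8, 0.4, -1.3, 0.1, -1.7]
rail [ 0.6376  0.1343 -0.042 ] 0.96 [-0.8, 0.0, 0.3, -0.2, 1.0, -0.5, -0.2, -0.3, -0.8, 0.3, 0.6, 0.6, 0.0, -0.0, 0.0, -0.0, 0.0, -0.0, 0.0, -0.0, 0.0, -0.0, 0.0, -0.0]
rail [ 0.6332  0.1415 -0.0376] 0.92 [-0.0, 0.0, -0.0, 0.0, -0.0, 0.0, -0.0, 0.0, -0.0, 0.0, -0.0, 0.0, 0.1, 0.9, 0.7, 0.5, -0.2, -0.8, -0.6, -0.4, 0.2, 0.0, -0.1, -0.7]
unit [ 0.5372 -0.2917 -0.4268] 176.6
knob [[360.8 177.7]] [[303.5 159.7]]
button [[377.8 217.7]] [[347.1 166.9]]
unit [ 0.5365 -0.2907 -0.4256] 54.9
knob [[360.5 177.9]] [[303.5 159.9]]
button [[377.6 217.9]] [[347.1 167.1]]
unit [ 0.5401 -0.2957 -0.425 ] 99.3
knob [[362.1 176.8]] [[303.5 158.9]]
button [[379.1 216.8]] [[346.9 166.1]]
```

```bash
cat > plan.py <<'E'
from h import *
U=np.array([.5372,-.2917,-.4268]); RL=np.array([.6365,.1373,-.04])
def ul(p): return W(np.array([p]),U)[0]
def down(psi): return R.from_euler('z',psi)*R.from_euler('x',np.pi)
def plan(wps,start=None):
    s=robot.observe(); p=s['ee_pos'];r=R.from_rotvec(s['orientation'])
    print('t',round(s['time'],2),'tcp',p.round(4),'psi',round(r.as_euler('ZYX')[0],3),'F',s['wrist_force'].round(1),'op',round(s['opening'],2),'q',s['q'].round(2))
    for pos,psi in wps:
        t=down(psi); d=r.inv().apply(np.array(pos)-p)/.25; w=(r.inv()*t).as_rotvec()/(np.pi/2)
        print(np.r_[d,w].round(3).tolist(),'rows',int(np.ceil(max(np.linalg.norm(d)*5,np.linalg.norm(w)*90/8.59)))); p,r=np.array(pos),t
E
python3 - <<'E'
from plan import *
b=ul([-.062,-.05,0]); print('button',b)
for z in(.1,.106): print(back([357.5,180],"side",z),back([370.5,234.5],"top",z))
for x in(-.03,-.04,-.05): print(x,proj(ul([x-.078,-.05,.106]),"side"),proj(ul([x-.078,-.05,.106]),"top"))
plan([([b[0],b[1],.22],-.427),([b[0],b[1],.135],-.427)])
E
```

```text
button [ 0.46006371 -0.31154924  0.        ]
[[ 0.41106555 -0.29153824  0.1       ]] [[ 0.40805816 -0.29174328  0.1       ]]
[[ 0.40645273 -0.28261392  0.106     ]] [[ 0.40793812 -0.2904487   0.106     ]]
-0.03 [[355.70714393 177.45622884]] [[371.08330286 231.24306558]]
-0.04 [[357.68307472 178.92585916]] [[369.83361234 234.13546595]]
-0.05 [[359.67751756 180.40925811]] [[368.58223595 237.03176824]]
t 1.0 tcp [ 0.2756 -0.5887  0.2055] psi 0.438 F [-0.3  0.2  0. ] op 1.0 q [ 1.07  0.63  0.04  1.52 -0.03  1.   -0.02]
[1.138, -0.691, -0.058, 0.0, -0.0, 0.551] rows 7
[0.0, -0.0, 0.34, 0.0, 0.0, 0.0] rows 2
```

Emit:
play_rows([
  [[0.2,-0.12,-0.06,0,0,0.09,0],[0.4,-0.24,-0.06,0,0,0.18,0],[0.6,-0.36,-0.06,0,0,0.27,0],[0.8,-0.48,-0.06,0,0,0.36,0],[0.9,-0.56,-0.06,0,0,0.45,0],[1,-0.62,-0.06,0,0,0.55,0],[1,-0.62,-0.06,0,0,0.551,0],[1,-0.62,-0.06,0,0,0.551,0]],
], force=20)

```text
time: 1.8
ee_pos: [0.4374, -0.341, 0.2206]
orientation: [3.071, -0.66, 0.0]
wrist_force: [-0.5, 0.8, -0.2]
opening: 0.357
finger_force: 0.0
```

Run:
```python
from plan import *
b=ul([-.062,-.05,0])
plan([([b[0],b[1],.22],-.427),([b[0],b[1],.13],-.427)])
```

```text
t 1.8 tcp [ 0.4374 -0.341   0.2206] psi -0.423 F [-0.5  0.8 -0.2] op 0.36 q [ 0.43  0.49  0.27  1.77 -0.16  0.9  -1.22]
[0.034, -0.145, 0.002, 0.0, -0.0, 0.003] rows 1
[0.0, -0.0, 0.36, 0.0, 0.0, 0.0] rows 2
```

Emit:
play_rows([
  [[0.034,-0.145,0,0,0,0.003,0],[0.034,-0.145,0,0,0,0.003,0],[0.034,-0.145,0,0,0,0.003,0],[0.034,-0.145,0.15,0,0,0.003,0],[0.034,-0.145,0.25,0,0,0.003,0],[0.034,-0.145,0.32,0,0,0.003,0],[0.034,-0.145,0.36,0,0,0.003,0],[0.034,-0.145,0.36,0,0,0.003,0]],
])

```text
time: 2.6
ee_pos: [0.4573, -0.3141, 0.1295]
orientation: [3.068, -0.678, -0.004]
wrist_force: [-0.1, -0.7, 0.0]
opening: 0.005
finger_force: 0.0
```

Run:
```python
from plan import *
b=ul([-.062,-.05,0])
plan([([b[0],b[1],.117],-.427)])
```

```text
t 2.6 tcp [ 0.4573 -0.3141  0.1295] psi -0.435 F [-0.1 -0.7  0. ] op 0.0 q [ 0.4   0.6   0.23  1.87 -0.2   0.7  -1.26]
[0.006, -0.014, 0.05, 0.0, 0.001, -0.005] rows 1
```

Press in steps, hold, then release.

Emit:
play_rows([
  [[0.006,-0.014,0.02,0,0,0,0],[0.006,-0.014,0.03,0,0,0,0],[0.006,-0.014,0.04,0,0,0,0],[0.006,-0.014,0.046,0,0,0,0],[0.006,-0.014,0.05,0,0,0,0],[0.006,-0.014,0.05,0,0,0,0],[0.006,-0.014,0.05,0,0,0,0],[0.006,-0.014,0.05,0,0,0,0]],
])

```text
time: 3.4
ee_pos: [0.4623, -0.3104, 0.1181]
orientation: [3.068, -0.674, 0.001]
wrist_force: [0.7, -0.4, 1.5]
opening: 0.003
finger_force: 1.0
```

Run:
```python
from plan import *
im=robot.get_image("side")
cv2.imwrite("pics/side1.png",cv2.resize(im[120:240,260:420,::-1],None,fx=4,fy=4,interpolation=cv2.INTER_CUBIC))
plan([])
```

```text
t 3.45 tcp [ 0.4623 -0.3103  0.1181] psi -0.432 F [ 0.7 -1.2  1.8] op 0.01 q [ 0.39  0.62  0.23  1.87 -0.21  0.67 -1.26]
```

View pics/side1.png

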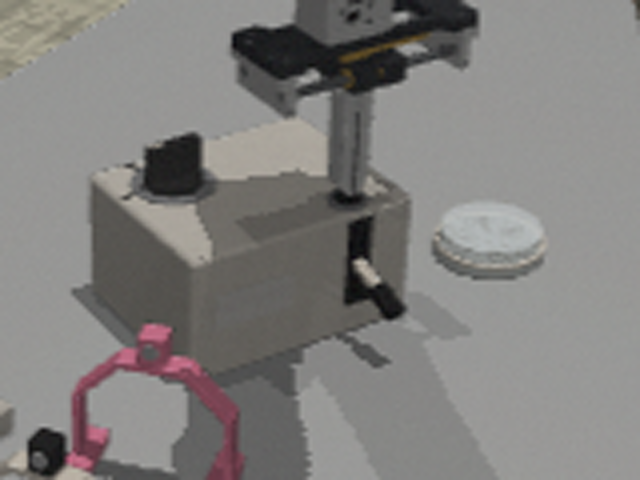

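The picture shows the lever dropped, with its grip at about side (357,194). The button is pressed in.

Run:
```python
from plan import *
for x in(-.035,-.04,-.045): print(x,proj(ul([x-.078,-.05,.05]),"side"))
print(back([357,194.5],"side",.05), ul([-.118,-.05,0]))
for c in("side","top"):
    for d in robot.masks_of("dishes",c)[:1]: ys,xs=np.nonzero(d['pixels']); print(c,d['p'],back([xs.mean(),ys.mean()],c,.015))
a=ul([-.119,-.05,0])
plan([([.4623,-.3103,.19],-.427),([a[0],a[1],.19],-.427),([a[0],a[1],.035],-.427)])
```

```text
-0.035 [[355.52683501 193.91194318]]
-0.04 [[356.49529508 194.67017891]]
-0.045 [[357.46819352 195.43188958]]
[[ 0.4083081  -0.29008599  0.05      ]] [ 0.40908718 -0.28836748  0.        ]
side 0.68 [[ 0.41020012 -0.46727932  0.015     ]]
top 0.93 [[ 0.41254872 -0.47229997  0.015     ]]
t 3.55 tcp [ 0.4622 -0.3103  0.1181] psi -0.432 F [ 1.5 -0.9  2.3] op -0.0 q [ 0.39  0.62  0.23  1.87 -0.21  0.67 -1.26]
[0.001, -0.0, -0.288, -0.0, -0.0, -0.003] rows 2
[-0.234, 0.008, 0.0, 0.0, 0.0, 0.0] rows 2
[0.0, -0.0, 0.62, 0.0, 0.0, 0.0] rows 4
```

Emit:
play_rows([
  [[0,0,-0.15,0,0,0,0],[0,0,-0.29,0,0,0,0],[0,0,-0.29,0,0,0,0.45],[-0.1,0.004,-0.29,0,0,0,0.45],[-0.2,0.008,-0.29,0,0,0,0.45],[-0.234,0.008,-0.29,0,0,0,0.45],[-0.234,0.008,-0.29,0,0,0,0.45],[-0.234,0.008,-0.29,0,0,0,0.45]],
])

```text
time: 4.35
ee_pos: [0.4089, -0.2878, 0.1903]
orientation: [3.069, -0.673, 0.001]
wrist_force: [0.7, -0.6, -0.1]
opening: 0.445
finger_force: 0.0
```

Run:
```python
from plan import *
a=ul([-.119,-.05,0])
plan([([a[0],a[1],.035],-.427)])
```

```text
t 4.35 tcp [ 0.4089 -0.2878  0.1903] psi -0.432 F [ 0.7 -0.6 -0.1] op 0.44 q [ 0.37  0.45  0.27  1.95 -0.17  0.76 -1.27]
[-0.003, 0.002, 0.621, -0.0, -0.0, -0.003] rows 4
```

Emit:
play_rows([
  [[0,0,0.15,0,0,0,0.45],[0,0,0.3,0,0,0,0.45],[0,0,0.42,0,0,0,0.45],[0,0,0.52,0,0,0,0.45],[0,0,0.6,0,0,0,0.45],[0,0,0.62,0,0,0,0.45],[0,0,0.62,0,0,0,0.3],[0,0,0.62,0,0,0,0]],
], force=8)

```text
time: 5.15
ee_pos: [0.4089, -0.2882, 0.036]
orientation: [3.068, -0.674, 0.002]
wrist_force: [0.5, 0.8, -0.9]
opening: 0.316
finger_force: 0.0
```

Emit:
play_rows([
  [[0,0,0,0,0,0,0],[0,0,0,0,0,0,0],[0,0,0,0,0,0,0],[0,0,0,0,0,0,0]],
])

```text
time: 5.55
ee_pos: [0.4097, -0.2863, 0.0363]
orientation: [-3.068, 0.671, -0.003]
wrist_force: [3.0, 3.3, 2.9]
opening: 0.171
finger_force: 8.0
```

Emit:
play_rows([
  [[-0.01,0,-0.03,0,0,0,0],[-0.016,0,-0.06,0,0,0,0],[-0.02,0,-0.09,0,0,0,0],[-0.02,0,-0.12,0,0,0,0],[-0.018,0,-0.15,0,0,0,0],[-0.01,0,-0.18,0,0,0,0],[0,0,-0.21,0,0,0,0],[0,0,-0.226,0,0,0,0]],
])

```text
time: 6.35
ee_pos: [0.4091, -0.2859, 0.0929]
orientation: [-3.067, 0.671, -0.002]
wrist_force: [3.6, 4.3, -1.1]
opening: 0.167
finger_force: 8.0
```

Emit:
play_rows([
  [[0,0,0,0,0,0,0.15],[0,0,0,0,0,0,0.45],[0,0,0,0,0,0,0.45],[0,0,0,0,0,0,0.45],[0,0,-0.15,0,0,0,0.45],[0,0,-0.3,0,0,0,0.5],[0,0,-0.48,0,0,0,0.5],[0,0,-0.48,0,0,0,0.5]],
])

```text
time: 7.15
ee_pos: [0.4107, -0.2906, 0.2171]
orientation: [3.064, -0.675, 0.016]
wrist_force: [-0.0, -0.3, -1.0]
opening: 0.5
finger_force: 0.0
```

Run:
```python
from meas import *
from plan import *
im=robot.get_image("side")
cv2.imwrite("pics/side2.png",cv2.resize(im[120:240,260:420,::-1],None,fx=4,fy=4,interpolation=cv2.INTER_CUBIC))
plan([]); measure()
```

```text
t 7.2 tcp [ 0.4093 -0.2893  0.2145] psi -0.433 F [ 0.7 -0.3  0.8] op 0.5 q [ 0.35  0.41  0.29  1.93 -0.16  0.82 -1.28]
['top', 'side'] [ 0.4494  0.2005 -0.242 ] 34.4
   only top [ 0.4487  0.1994 -0.2413] 5.3
   only side [ 0.4494  0.2005 -0.2424] 26.1
['top', 'side'] [0.4546 0.079  0.1106] 24.0
   only top [0.4532 0.0785 0.1211] 5.3
   only side [0.4546 0.079  0.1106] 16.5
['top', 'side'] [ 0.4396  0.3025 -0.0965] 52.6
   only top [ 0.438   0.302  -0.0889] 14.2
   only side [ 0.4402  0.3025 -0.096 ] 35.2
```

View pics/side2.png

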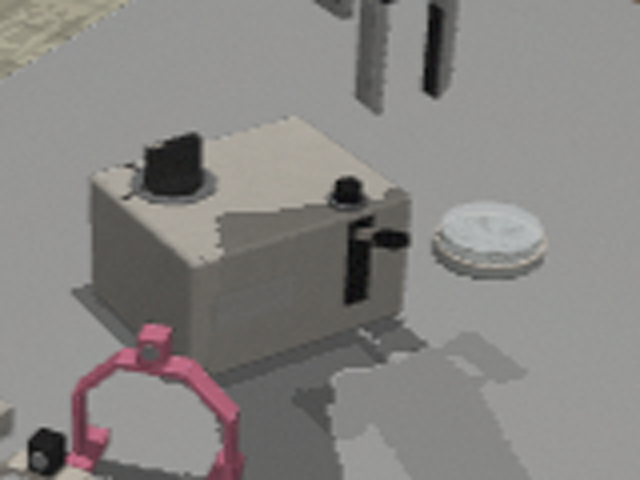

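The lever is up at side (357,180) and the button is out. Next are the frames, starting with the one nearest the box.

Run:
```python
from plan import *
plan([([.43,-.10,.22],-.16),([.4546,.079,.22],.11),([.4546,.079,.096],.11)])
```

```text
t 7.4 tcp [ 0.4069 -0.2871  0.2107] psi -0.433 F [ 1.3  0.7 -0.1] op 0.5 q [ 0.35  0.42  0.29  1.93 -0.16  0.82 -1.28]
[-0.23, -0.718, -0.037, -0.0, 0.002, -0.174] rows 4
[-0.017, -0.723, -0.0, 0.0, 0.0, -0.172] rows 4
[0.0, -0.0, 0.496, 0.0, 0.0, 0.0] rows 3
```

Emit:
play_rows([
  [[-0.06,-0.18,-0.037,0,0,-0.05,0.6],[-0.12,-0.36,-0.037,0,0,-0.09,0.6],[-0.17,-0.54,-0.037,0,0,-0.13,0.6],[-0.23,-0.718,-0.037,0,0,-0.174,0.6]],
])

```text
time: 7.8
ee_pos: [0.4303, -0.0988, 0.2201]
orientation: [-3.132, 0.247, 0.003]
wrist_force: [0.8, 0.3, -0.6]
opening: 0.599
finger_force: 0.0
```

Emit:
play_rows([
  [[0,-0.18,0,0,0,-0.05,0.6],[-0.01,-0.36,0,0,0,-0.09,0.6],[-0.015,-0.54,0,0,0,-0.13,0.6],[-0.017,-0.67,0,0,0,-0.172,0.6],[-0.017,-0.723,0,0,0,-0.172,0.6],[-0.017,-0.723,0,0,0,-0.172,0.6],[-0.017,-0.723,0,0,0,-0.172,0.6],[-0.017,-0.723,0,0,0,-0.172,0.6]],
])

```text
time: 8.6
ee_pos: [0.4551, 0.0763, 0.2209]
orientation: [3.136, 0.168, -0.002]
wrist_force: [0.6, -0.1, -0.9]
opening: 0.597
finger_force: 0.0
```

Run:
```python
from plan import *
plan([([.4546,.079,.096],.11)])
```

```text
t 8.6 tcp [0.4551 0.0763 0.2209] psi 0.107 F [ 0.6 -0.1 -0.9] op 0.6 q [-0.29  0.34  0.08  2.   -0.03  0.8  -1.65]
[-0.0, -0.012, 0.5, 0.001, 0.001, -0.002] rows 3
```

Emit:
play_rows([
  [[0,-0.012,0.15,0,0,0,0.6],[0,-0.012,0.28,0,0,0,0.6],[0,-0.012,0.38,0,0,0,0.6],[0,-0.012,0.46,0,0,0,0.6],[0,-0.012,0.5,0,0,0,0.6],[0,-0.012,0.5,0,0,0,0.6],[0,-0.012,0.5,0,0,0,0.3],[0,-0.012,0.5,0,0,0,0]],
], force=30)

```text
time: 9.4
ee_pos: [0.4559, 0.0814, 0.0972]
orientation: [-3.137, -0.173, -0.003]
wrist_force: [0.4, 0.2, 0.9]
opening: 0.467
finger_force: 0.0
```

Emit:
play_rows([
  [[0,0,0,0,0,0,0],[0,0,0,0,0,0,0],[0,0,0,0,0,0,0],[0,0,0,0,0,0,0],[0,0,0,0,0,0,0]],
])

```text
time: 9.9
ee_pos: [0.4553, 0.0816, 0.0965]
orientation: [-3.137, -0.174, -0.001]
wrist_force: [-0.9, -0.6, 5.0]
opening: 0.208
finger_force: 29.9
```

Run:
```python
from plan import *
r=W(np.array([[0,-.095,0]]),RL)[0]; print(r)
s=robot.observe()['ee_pos']
plan([([s[0],s[1],.30],.11),([r[0],r[1],.30],-.04),([r[0],r[1],.168],-.04)])
```

```text
[0.63270101 0.04237599 0.        ]
t 9.9 tcp [0.4553 0.0816 0.0965] psi 0.111 F [-0.9 -0.6  5. ] op 0.21 q [-0.27  0.55  0.05  2.13 -0.06  0.46 -1.64]
[0.0, -0.0, -0.814, -0.0, -0.0, 0.001] rows 5
[0.688, 0.234, 0.0, 0.0, -0.0, 0.095] rows 4
[0.0, -0.0, 0.528, 0.0, 0.0, 0.0] rows 3
```

Emit:
play_rows([
  [[0,0,-0.05,0,0,0,0],[0,0,-0.15,0,0,0,0],[0,0,-0.3,0,0,0,0],[0,0,-0.45,0,0,0,0],[0,0,-0.6,0,0,0,0],[0,0,-0.74,0,0,0,0],[0,0,-0.814,0,0,0,0],[0,0,-0.814,0,0,0,0]],
])

```text
time: 10.7
ee_pos: [0.4565, 0.0819, 0.3019]
orientation: [-3.136, -0.174, -0.008]
wrist_force: [0.0, 0.4, -1.9]
opening: 0.208
finger_force: 29.9
```

Emit:
play_rows([
  [[0.06,0.02,0,0,0,0.02,0],[0.18,0.06,0,0,0,0.04,0],[0.31,0.1,0,0,0,0.06,0],[0.44,0.15,0,0,0,0.08,0],[0.56,0.19,0,0,0,0.095,0],[0.64,0.22,0,0,0,0.095,0],[0.688,0.234,0,0,0,0.095,0],[0.688,0.234,0,0,0,0.095,0]],
])

```text
time: 11.5
ee_pos: [0.6327, 0.0417, 0.2966]
orientation: [3.14, -0.062, -0.006]
wrist_force: [0.1, -0.2, -1.7]
opening: 0.211
finger_force: 29.9
```

Run:
```python
from plan import *
im=robot.get_image("side")
cv2.imwrite("pics/side3.png",cv2.resize(im[120:320,120:340,::-1],None,fx=3,fy=3,interpolation=cv2.INTER_CUBIC))
r=W(np.array([[0,-.095,0]]),RL)[0]
plan([([r[0],r[1],.164],-.04)])
```

```text
t 11.55 tcp [0.6316 0.0422 0.2971] psi -0.039 F [ 0.1  0.3 -2.3] op 0.21 q [-0.19  0.53  0.14  1.44 -0.07  1.18 -1.66]
[0.007, -0.001, 0.532, 0.0, 0.003, 0.001] rows 3
```

View pics/side3.png

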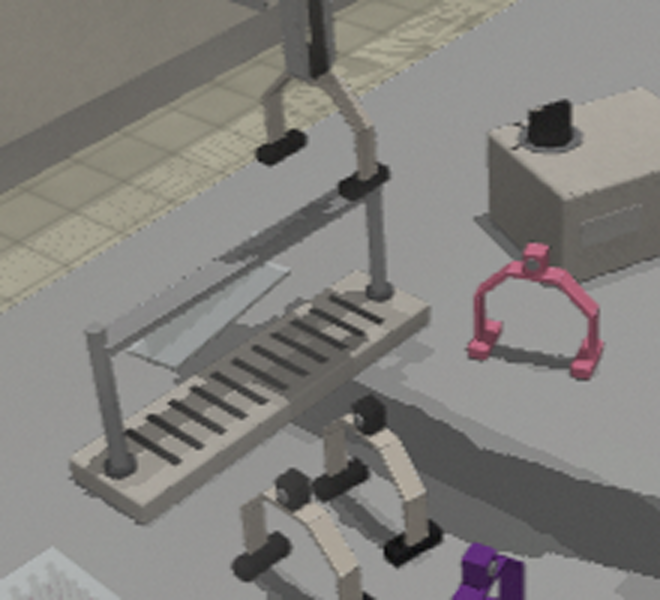

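The held frame is level and astride above the bar, with its legs on each side. Lowering it now.

Emit:
play_rows([
  [[0.007,0,0.12,0,0,0,0],[0.007,0,0.24,0,0,0,0],[0.007,0,0.35,0,0,0,0],[0.007,0,0.44,0,0,0,0],[0.007,0,0.49,0,0,0,0],[0.007,0,0.515,0,0,0,0],[0.007,0,0.528,0,0,0,0],[0.007,0,0.528,0,0,0,0]],
])

```text
time: 12.35
ee_pos: [0.6345, 0.0425, 0.1682]
orientation: [-3.141, 0.06, -0.001]
wrist_force: [0.1, -0.5, -1.0]
opening: 0.208
finger_force: 29.9
```

Emit:
play_rows([
  [[0,0,0,0,0,0,0],[0,0,0,0,0,0,0.25],[0,0,0,0,0,0,0.35],[0,0,0,0,0,0,0.45],[0,0,0,0,0,0,0.45],[0,0,-0.1,0,0,0,0.45],[0,0,-0.25,0,0,0,0.45],[0,0,-0.35,0,0,0,0.45]],
])

```text
time: 13.15
ee_pos: [0.635, 0.0424, 0.2575]
orientation: [-3.141, 0.06, -0.004]
wrist_force: [0.6, 0.3, -0.7]
opening: 0.45
finger_force: 0.0
```

Run:
```python
from meas import *
from plan import *
measure()
plan([([.56,.17,.26],-.14),([.4494,.2005,.23],-.242)])
```

```text
['top', 'side'] [ 0.4495  0.2004 -0.2406] 17.7
   only top [ 0.4489  0.1999 -0.2575] 3.9
   only side [ 0.4495  0.2004 -0.2406] 12.6
['top', 'side'] [ 0.4408  0.3017 -0.1113] 53.8
   only top [ 0.4395  0.3016 -0.1144] 24.1
   only side [ 0.4415  0.3019 -0.1045] 26.7
['side'] [ 0.7058 -0.0337  0.025 ] 87.3
   only side [ 0.7058 -0.0337  0.0254] 87.2
t 13.35 tcp [0.6342 0.0424 0.2554] psi -0.038 F [-1.   0.2 -0.7] op 0.45 q [-0.19  0.56  0.13  1.5  -0.08  1.08 -1.65]
[-0.316, -0.499, -0.019, -0.0, -0.0, 0.065] rows 3
[-0.455, -0.059, 0.12, 0.0, -0.0, 0.065] rows 3
```

Emit:
play_rows([
  [[-0.1,-0.16,-0.02,0,0,0.02,0.45],[-0.2,-0.32,-0.02,0,0,0.04,0.6],[-0.316,-0.499,-0.02,0,0,0.065,0.6],[-0.316,-0.499,-0.02,0,0,0.065,0.6]],
])

```text
time: 13.75
ee_pos: [0.5549, 0.1782, 0.2583]
orientation: [-3.132, 0.204, 0.01]
wrist_force: [0.1, 1.6, 0.1]
opening: 0.597
finger_force: 0.0
```

Emit:
play_rows([
  [[-0.15,-0.02,0.04,0,0,0.02,0.6],[-0.3,-0.04,0.08,0,0,0.04,0.6],[-0.42,-0.055,0.12,0,0,0.065,0.6],[-0.455,-0.059,0.12,0,0,0.065,0.6],[-0.455,-0.059,0.12,0,0,0.065,0.6],[-0.455,-0.059,0.12,0,0,0.065,0.6],[-0.455,-0.059,0.12,0,0,0.065,0.6]],
])

```text
time: 14.45
ee_pos: [0.4514, 0.2, 0.2304]
orientation: [-3.118, 0.382, -0.003]
wrist_force: [-0.3, -0.1, 0.1]
opening: 0.6
finger_force: 0.0
```

Run:
```python
from plan import *
im=robot.get_image("side")
cv2.imwrite("pics/side4.png",cv2.resize(im[120:320,120:340,::-1],None,fx=3,fy=3,interpolation=cv2.INTER_CUBIC))
plan([([.4494,.2005,.096],-.242)])
```

```text
t 14.5 tcp [0.4511 0.2    0.2304] psi -0.244 F [-0.1  0.6  0. ] op 0.6 q [-0.6   0.38  0.17  1.92 -0.08  0.85 -2.2 ]
[-0.008, -0.0, 0.537, -0.0, -0.001, -0.001] rows 3
```

View pics/side4.png

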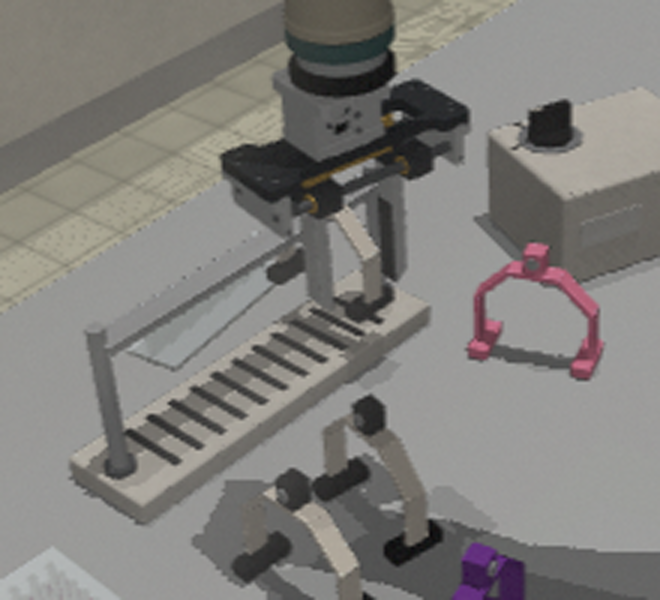

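The first frame hangs with its pads at crop (285,268) and (368,303). Grasping the second now.

Emit:
play_rows([
  [[-0.008,0,0.15,0,0,0,0.6],[-0.008,0,0.28,0,0,0,0.6],[-0.008,0,0.4,0,0,0,0.6],[-0.008,0,0.48,0,0,0,0.6],[-0.008,0,0.53,0,0,0,0.6],[-0.008,0,0.536,0,0,0,0.6],[-0.008,0,0.536,0,0,0,0.3],[-0.008,0,0.536,0,0,0,0]],
], force=30)

```text
time: 15.3
ee_pos: [0.4486, 0.2012, 0.0969]
orientation: [-3.118, 0.38, -0.002]
wrist_force: [-0.2, -0.8, -0.4]
opening: 0.468
finger_force: 0.0
```

Emit:
play_rows([
  [[0,0,0,0,0,0,0],[0,0,0,0,0,0,0],[0,0,0,0,0,0,0],[0,0,0,0,0,0,0],[0,0,0,0,0,0,0]],
])

```text
time: 15.8
ee_pos: [0.4479, 0.2014, 0.0966]
orientation: [-3.118, 0.379, -0.001]
wrist_force: [0.2, 0.2, 3.3]
opening: 0.209
finger_force: 30.0
```

Run:
```python
from plan import *
r=W(np.array([[0,0.005,0]]),RL)[0]; print(r)
s=robot.observe()['ee_pos']
plan([([s[0],s[1],.30],-.242),([r[0],r[1],.30],-.04),([r[0],r[1],.1655],-.04)])
```

```text
[0.63669995 0.142296   0.        ]
t 15.8 tcp [0.4479 0.2014 0.0966] psi -0.242 F [0.2 0.2 3.3] op 0.21 q [-0.56  0.58  0.12  2.06 -0.13  0.51 -2.16]
[0.0, -0.001, -0.814, -0.0, -0.0, -0.0] rows 5
[0.79, 0.048, 0.0, 0.0, 0.0, -0.129] rows 4
[0.0, -0.0, 0.538, 0.0, 0.0, 0.0] rows 3
```

Emit:
play_rows([
  [[0,0,-0.05,0,0,0,0],[0,0,-0.15,0,0,0,0],[0,0,-0.3,0,0,0,0],[0,0,-0.45,0,0,0,0],[0,0,-0.6,0,0,0,0],[0,0,-0.74,0,0,0,0],[0,0,-0.814,0,0,0,0],[0,0,-0.814,0,0,0,0]],
])

```text
time: 16.6
ee_pos: [0.4489, 0.2016, 0.3019]
orientation: [-3.116, 0.379, -0.007]
wrist_force: [0.8, 0.0, -1.9]
opening: 0.214
finger_force: 30.0
```

Emit:
play_rows([
  [[0.07,0.01,0,0,0,-0.02,0],[0.2,0.02,0,0,0,-0.05,0],[0.35,0.03,0,0,0,-0.08,0],[0.5,0.04,0,0,0,-0.11,0],[0.65,0.048,0,0,0,-0.129,0],[0.75,0.048,0,0,0,-0.129,0],[0.79,0.048,0,0,0,-0.129,0],[0.79,0.048,0,0,0,-0.129,0]],
])

```text
time: 17.4
ee_pos: [0.6361, 0.1413, 0.2974]
orientation: [3.14, -0.064, -0.005]
wrist_force: [0.6, 0.5, -1.5]
opening: 0.212
finger_force: 30.0
```

Run:
```python
from plan import *
r=W(np.array([[0,0.005,0]]),RL)[0]
plan([([r[0],r[1],.1655],-.04)])
```

```text
t 17.4 tcp [0.6361 0.1413 0.2974] psi -0.041 F [ 0.6  0.5 -1.5] op 0.21 q [-0.36  0.56  0.16  1.38 -0.09  1.21 -1.8 ]
[0.004, -0.005, 0.527, 0.001, 0.002, -0.001] rows 3
```

Emit:
play_rows([
  [[0.004,-0.005,0.12,0,0,0,0],[0.004,-0.005,0.24,0,0,0,0],[0.004,-0.005,0.35,0,0,0,0],[0.004,-0.005,0.44,0,0,0,0],[0.004,-0.005,0.49,0,0,0,0],[0.004,-0.005,0.515,0,0,0,0],[0.004,-0.005,0.526,0,0,0,0],[0.004,-0.005,0.526,0,0,0,0]],
])

```text
time: 18.2
ee_pos: [0.6377, 0.1435, 0.1689]
orientation: [-3.141, 0.062, -0.001]
wrist_force: [-0.4, -0.2, -1.2]
opening: 0.207
finger_force: 30.0
```

Emit:
play_rows([
  [[0,0,0,0,0,0,0],[0,0,0,0,0,0,0.25],[0,0,0,0,0,0,0.35],[0,0,0,0,0,0,0.45],[0,0,0,0,0,0,0.45],[0,0,-0.1,0,0,0,0.45],[0,0,-0.25,0,0,0,0.45],[0,0,-0.35,0,0,0,0.45]],
])

```text
time: 19.0
ee_pos: [0.6382, 0.1433, 0.258]
orientation: [-3.141, 0.063, -0.003]
wrist_force: [0.2, -0.0, -0.5]
opening: 0.451
finger_force: 0.0
```

Run:
```python
from meas import *
from plan import *
measure()
plan([([.56,.25,.26],-.08),([.4404,.3022,.23],-.10)])
```

```text
['top'] [ 0.6454  0.0429 -0.0582] 10.8
   only top [ 0.6453  0.0426 -0.0475] 10.4
['top', 'side'] [ 0.4403  0.3031 -0.0992] 159.5
   only top [ 0.4387  0.3047 -0.1416] 136.2
   only side [ 0.4407  0.3024 -0.1001] 16.5
['top'] [0.6452 0.1436 0.2832] 244.4
   only top [0.6459 0.1457 0.294 ] 242.8
['side'] [ 0.7064 -0.035   0.0188] 105.2
   only side [ 0.7063 -0.0349  0.0185] 104.7
['side'] [0.7116 0.0759 0.0224] 88.6
   only side [0.7116 0.0759 0.0224] 88.6
t 19.2 tcp [0.6374 0.1433 0.2558] psi -0.04 F [ 0.5  0.8 -0.7] op 0.45 q [-0.36  0.59  0.16  1.45 -0.1   1.11 -1.79]
[-0.326, -0.414, -0.017, -0.0, -0.0, 0.026] rows 3
[-0.494, -0.17, 0.12, -0.0, -0.0, 0.013] rows 3
```

Emit:
play_rows([
  [[-0.1,-0.14,-0.02,0,0,0.01,0.45],[-0.2,-0.28,-0.02,0,0,0.02,0.6],[-0.326,-0.414,-0.02,0,0,0.026,0.6],[-0.326,-0.414,-0.02,0,0,0.026,0.6]],
])

```text
time: 19.6
ee_pos: [0.5539, 0.2574, 0.2588]
orientation: [-3.137, 0.109, 0.011]
wrist_force: [0.2, 0.6, 0.6]
opening: 0.596
finger_force: 0.0
```

Emit:
play_rows([
  [[-0.15,-0.05,0.04,0,0,0.01,0.6],[-0.3,-0.1,0.08,0,0,0.013,0.6],[-0.45,-0.15,0.12,0,0,0.013,0.6],[-0.494,-0.17,0.12,0,0,0.013,0.6],[-0.494,-0.17,0.12,0,0,0.013,0.6],[-0.494,-0.17,0.12,0,0,0.013,0.6],[-0.494,-0.17,0.12,0,0,0.013,0.6]],
])

```text
time: 20.3
ee_pos: [0.4425, 0.3011, 0.2308]
orientation: [3.137, -0.163, 0.002]
wrist_force: [-0.1, -0.3, 0.3]
opening: 0.601
finger_force: 0.0
```

Run:
```python
from meas import *
from plan import *
measure()
plan([([.4402,.3024,.096],-.10)])
```

```text
['top', 'side'] [0.6449 0.0418 0.0077] 698.6
   only top [ 0.6452  0.0428 -0.0278] 11.1
   only side [ 0.7001 -0.0238  0.1425] 286.6
['top', 'side'] [0.651  0.1485 0.001 ] 745.0
   only top [ 0.6522  0.1493 -0.0348] 7.2
   only side [0.7066 0.0888 0.2095] 299.6
t 20.5 tcp [0.4414 0.3015 0.2308] psi -0.103 F [ 0.3 -0.3 -0.1] op 0.6 q [-0.76  0.44  0.16  1.81 -0.08  0.9  -2.24]
[-0.006, -0.003, 0.539, 0.0, -0.0, -0.002] rows 3
```

Emit:
play_rows([
  [[-0.006,-0.003,0.15,0,0,0,0.6],[-0.006,-0.003,0.28,0,0,0,0.6],[-0.006,-0.003,0.4,0,0,0,0.6],[-0.006,-0.003,0.48,0,0,0,0.6],[-0.006,-0.003,0.53,0,0,0,0.6],[-0.006,-0.003,0.538,0,0,0,0.6],[-0.006,-0.003,0.538,0,0,0,0.3],[-0.006,-0.003,0.538,0,0,0,0]],
], force=30)

```text
time: 21.3
ee_pos: [0.4399, 0.3036, 0.0972]
orientation: [-3.136, 0.159, -0.003]
wrist_force: [-0.3, 0.7, -0.5]
opening: 0.469
finger_force: 0.0
```

Emit:
play_rows([
  [[0,0,0,0,0,0,0],[0,0,0,0,0,0,0],[0,0,0,0,0,0,0],[0,0,0,0,0,0,0],[0,0,0,0,0,0,0]],
])

```text
time: 21.8
ee_pos: [0.4393, 0.3035, 0.0967]
orientation: [-3.137, 0.158, -0.001]
wrist_force: [-1.7, 0.6, 4.8]
opening: 0.211
finger_force: 30.0
```

Run:
```python
from plan import *
r=W(np.array([[0,0.1,0]]),RL)[0]; print(r)
s=robot.observe()['ee_pos']
plan([([s[0],s[1],.30],-.10),([r[0],r[1],.30],-.04),([r[0],r[1],.1655],-.04)])
```

```text
[0.64049893 0.23722001 0.        ]
t 21.8 tcp [0.4393 0.3035 0.0967] psi -0.101 F [-1.7  0.6  4.8] op 0.21 q [-0.74  0.62  0.12  1.95 -0.13  0.58 -2.21]
[0.0, -0.001, -0.813, -0.0, -0.0, -0.001] rows 5
[0.827, 0.183, 0.0, 0.0, 0.0, -0.038] rows 5
[0.0, -0.0, 0.538, 0.0, 0.0, 0.0] rows 3
```

Emit:
play_rows([
  [[0,0,-0.05,0,0,0,0],[0,0,-0.15,0,0,0,0],[0,0,-0.3,0,0,0,0],[0,0,-0.45,0,0,0,0],[0,0,-0.6,0,0,0,0],[0,0,-0.74,0,0,0,0],[0,0,-0.814,0,0,0,0],[0,0,-0.814,0,0,0,0]],
])

```text
time: 22.6
ee_pos: [0.4404, 0.3038, 0.3028]
orientation: [-3.134, 0.159, -0.007]
wrist_force: [0.9, 0.0, -1.5]
opening: 0.212
finger_force: 30.0
```

Emit:
play_rows([
  [[0.07,0.02,0,0,0,-0.01,0],[0.2,0.05,0,0,0,-0.02,0],[0.35,0.09,0,0,0,-0.03,0],[0.52,0.12,0,0,0,-0.038,0],[0.67,0.15,0,0,0,-0.038,0],[0.78,0.175,0,0,0,-0.038,0],[0.827,0.183,0,0,0,-0.038,0],[0.827,0.183,0,0,0,-0.038,0]],
])

```text
time: 23.4
ee_pos: [0.6408, 0.2346, 0.297]
orientation: [3.138, -0.069, -0.004]
wrist_force: [-0.5, -0.4, -2.2]
opening: 0.21
finger_force: 30.0
```

Run:
```python
from plan import *
r=W(np.array([[0,0.1,0]]),RL)[0]
plan([([r[0],r[1],.1655],-.04)])
```

```text
t 23.4 tcp [0.6408 0.2346 0.297 ] psi -0.044 F [-0.5 -0.4 -2.2] op 0.21 q [-0.49  0.62  0.18  1.29 -0.11  1.25 -1.92]
[-0.0, -0.012, 0.526, 0.002, 0.002, -0.003] rows 3
```

Emit:
play_rows([
  [[0,-0.005,0.12,0,0,0,0],[0,-0.005,0.24,0,0,0,0],[0,-0.005,0.35,0,0,0,0],[0,-0.005,0.44,0,0,0,0],[0,-0.005,0.49,0,0,0,0],[0,-0.005,0.515,0,0,0,0],[0,-0.005,0.526,0,0,0,0],[0,-0.005,0.526,0,0,0,0]],
])

```text
time: 24.2
ee_pos: [0.6404, 0.2383, 0.1688]
orientation: [-3.14, 0.065, -0.001]
wrist_force: [0.4, 1.3, -1.3]
opening: 0.212
finger_force: 30.0
```

Emit:
play_rows([
  [[0,0,0,0,0,0,0],[0,0,0,0,0,0,0.25],[0,0,0,0,0,0,0.35],[0,0,0,0,0,0,0.45],[0,0,0,0,0,0,0.45],[0,0,-0.1,0,0,0,0.45],[0,0,-0.25,0,0,0,0.45],[0,0,-0.4,0,0,0,0.45]],
])

```text
time: 25.0
ee_pos: [0.6398, 0.2378, 0.269]
orientation: [3.14, -0.065, -0.002]
wrist_force: [-0.8, -0.2, 1.5]
opening: 0.449
finger_force: 0.0
```

Run:
```python
from plan import *
k=ul([.03,.05,0]); print(k)
plan([([.5,.12,.28],.36),([.5,-.04,.27],.76),([k[0],k[1],.24],1.144),([k[0],k[1],.125],1.144)])
```

```text
[ 0.58520685 -0.25860405  0.        ]
t 25.0 tcp [0.6398 0.2378 0.269 ] psi -0.041 F [-0.8 -0.2  1.5] op 0.45 q [-0.49  0.63  0.18  1.33 -0.11  1.19 -1.92]
[-0.539, 0.494, -0.043, 0.0, 0.001, -0.256] rows 4
[-0.225, 0.599, 0.04, 0.0, 0.0, -0.255] rows 4
[-0.355, 0.869, 0.12, 0.0, 0.0, -0.244] rows 5
[0.0, -0.0, 0.46, 0.0, 0.0, 0.0] rows 3
```

Emit:
play_rows([
  [[-0.13,0.12,-0.04,0,0,-0.06,0.45],[-0.26,0.24,-0.04,0,0,-0.12,0.45],[-0.4,0.37,-0.04,0,0,-0.19,0.45],[-0.539,0.494,-0.043,0,0,-0.256,0.45]],
])

```text
time: 25.4
ee_pos: [0.499, 0.1188, 0.2792]
orientation: [3.089, 0.57, 0.001]
wrist_force: [0.3, -0.7, 0.3]
opening: 0.449
finger_force: 0.0
```

Emit:
play_rows([
  [[-0.06,0.15,0.01,0,0,-0.06,0.45],[-0.12,0.3,0.02,0,0,-0.12,0.45],[-0.17,0.45,0.03,0,0,-0.19,0.45],[-0.225,0.599,0.04,0,0,-0.255,0.45]],
])

```text
time: 25.8
ee_pos: [0.5007, -0.0413, 0.2694]
orientation: [2.914, 1.174, 0.002]
wrist_force: [0.1, 0.9, 0.2]
opening: 0.449
finger_force: 0.0
```

Emit:
play_rows([
  [[-0.07,0.17,0.02,0,0,-0.05,0.45],[-0.14,0.34,0.04,0,0,-0.1,0.45],[-0.21,0.52,0.06,0,0,-0.15,0.45],[-0.28,0.69,0.09,0,0,-0.2,0.45],[-0.34,0.83,0.12,0,0,-0.244,0.45],[-0.355,0.869,0.12,0,0,-0.244,0.45],[-0.355,0.869,0.12,0,0,-0.244,0.45],[-0.355,0.869,0.12,0,0,-0.244,0.45]],
])

```text
time: 26.6
ee_pos: [0.5863, -0.2565, 0.2392]
orientation: [-2.639, -1.702, -0.001]
wrist_force: [0.1, 0.5, 1.4]
opening: 0.449
finger_force: 0.0
```

Run:
```python
from plan import *
a=robot.get_image("side")[120:340,120:400,::-1];b=robot.get_image("top")[130:280,110:310,::-1]
cv2.imwrite("pics/both5.png",np.vstack([cv2.resize(a,(420,330)),cv2.resize(b,(420,270),interpolation=cv2.INTER_CUBIC)]))
k=ul([.03,.05,0])
plan([([k[0],k[1],.125],1.144)])
```

```text
t 26.7 tcp [ 0.5866 -0.2558  0.2396] psi 1.147 F [ 0.3  0.6 -0.7] op 0.45 q [ 0.38  0.58 -0.02  1.5   0.01  1.06 -0.06]
[-0.013, -0.001, 0.458, 0.0, -0.001, 0.002] rows 3
```

View pics/both5.png

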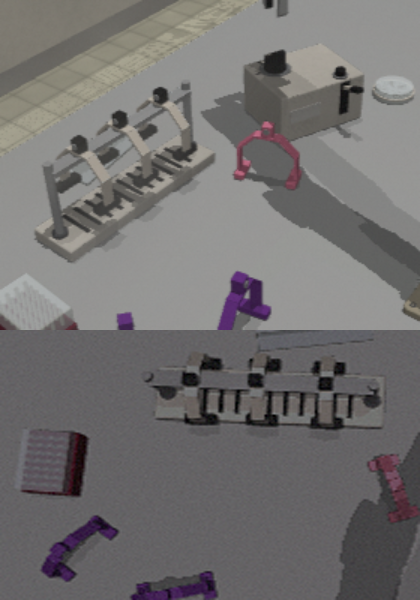

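All three white frames hang astride the bar, with mounts at crop (80,143), (120,118) and (160,96). No white frame is left on the bench. Next is the knob.

Emit:
play_rows([
  [[-0.013,0,0.12,0,0,0,0.45],[-0.013,0,0.25,0,0,0,0.45],[-0.013,0,0.36,0,0,0,0.45],[-0.013,0,0.43,0,0,0,0.45],[-0.013,0,0.458,0,0,0,0.45],[-0.013,0,0.458,0,0,0,0.45],[-0.013,0,0.458,0,0,0,0.2],[-0.013,0,0.458,0,0,0,0]],
], force=25)

```text
time: 27.5
ee_pos: [0.586, -0.2613, 0.126]
orientation: [2.639, 1.701, 0.002]
wrist_force: [-0.9, -0.0, -0.1]
opening: 0.317
finger_force: 0.0
```

Emit:
play_rows([
  [[0,0,0,0,0,0,0],[0,0,0,0,0,0,0],[0,0,0,0,0,0,0],[0,0,0,0,0,0,0],[0,0,0,0,0,0,0]],
])

```text
time: 28.0
ee_pos: [0.5833, -0.2606, 0.1249]
orientation: [-2.639, -1.699, 0.003]
wrist_force: [-5.3, 2.3, 5.4]
opening: 0.122
finger_force: 25.0
```

Emit:
play_rows([
  [[0,0,0,0,0,0.08,0],[0,0,0,0,0,0.16,0],[0,0,0,0,0,0.24,0],[0,0,0,0,0,0.32,0],[0,0,0,0,0,0.4,0],[0,0,0,0,0,0.48,0],[0,0,0,0,0,0.56,0],[0,0,0,0,0,0.64,0]],
])

```text
time: 28.8
ee_pos: [0.5808, -0.2571, 0.1249]
orientation: [-3.126, -0.21, 0.012]
wrist_force: [-10.0, 7.8, 13.5]
opening: 0.122
finger_force: 25.0
```

Emit:
play_rows([
  [[0,0,0,0,0,0.06,0],[0,0,0,0,0,0.11,0],[0,0,0,0,0,0.125,0],[0,0,0,0,0,0.125,0]],
])

```text
time: 29.2
ee_pos: [0.5808, -0.2562, 0.1249]
orientation: [-3.131, 0.089, 0.014]
wrist_force: [-9.2, 9.1, 14.3]
opening: 0.122
finger_force: 25.0
```

Emit:
play_rows([
  [[0,0,0,0,0,0,0.2],[0,0,0,0,0,0,0.45],[0,0,0,0,0,0,0.45],[0,0,-0.1,0,0,0,0.45],[0,0,-0.25,0,0,0,0.45],[0,0,-0.4,0,0,0,0.45],[0,0,-0.55,0,0,0,0.45],[0,0,-0.6,0,0,0,0.45]],
])

```text
time: 30.0
ee_pos: [0.587, -0.2632, 0.2789]
orientation: [3.137, -0.09, 0.011]
wrist_force: [0.1, -0.4, 0.2]
opening: 0.45
finger_force: 0.0
```

Run:
```python
from plan import *
a=robot.get_image("side")[120:340,120:400,::-1];b=robot.get_image("top")[140:260,310:470,::-1]
cv2.imwrite("pics/both6.png",np.vstack([cv2.resize(a,(420,330)),cv2.resize(b,(420,315)[:2],interpolation=cv2.INTER_CUBIC)[:270]]))
plan([])
```

```text
t 30.1 tcp [ 0.5861 -0.2623  0.2764] psi -0.057 F [-0.9 -0.  -0.6] op 0.45 q [ 0.16  0.58  0.38  1.46 -0.22  1.14 -1.06]
```

View pics/both6.png

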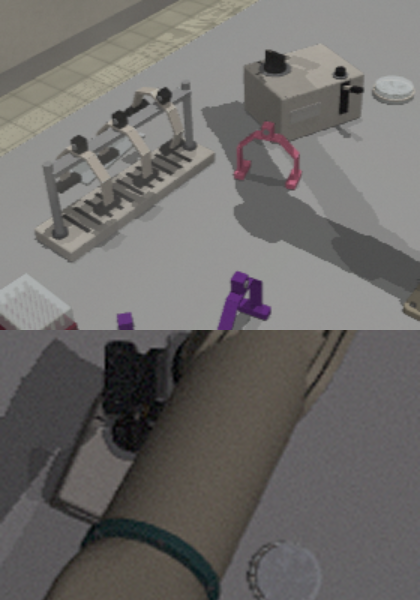

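The knob looks turned, but the right-hand frame, at crop (155,95), now sits tilted on the bar. I'll take a closer look.

Run:
```python
from plan import *
a=robot.get_image("side")[140:280,140:370,::-1];b=robot.get_image("top")[140:200,170:310,::-1]
cv2.imwrite("pics/both7.png",np.vstack([cv2.resize(a,(570,347),interpolation=cv2.INTER_CUBIC),cv2.resize(b,(570,244),interpolation=cv2.INTER_CUBIC)]))
```

```text
(no output)
```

View pics/both7.png

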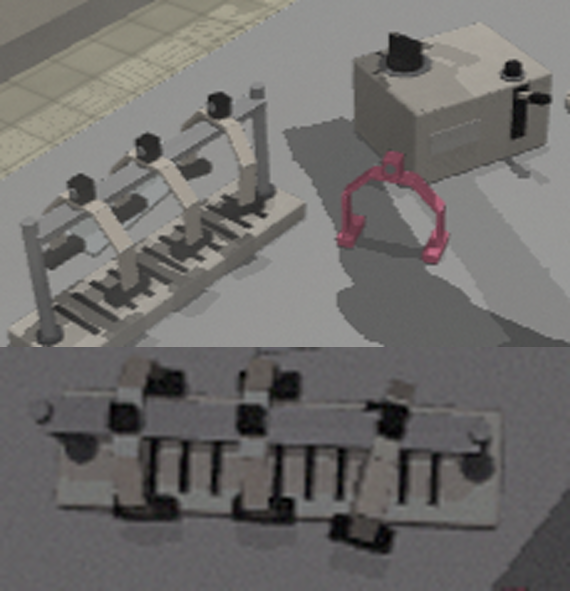

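Emit:
play_rows([
  [[-0.15,0,-0.05,0,0,0,0.45],[-0.3,0,-0.1,0,0,0,0.45],[-0.4,0,-0.1,0,0,0,0.45],[-0.4,0,-0.1,0,0,0,0.45],[-0.4,0,-0.1,0,0,0,0.45],[-0.4,0,-0.1,0,0,0,0.45],[-0.4,0,-0.1,0,0,0,0.45],[-0.4,0,-0.1,0,0,0,0.45]],
])

```text
time: 31.0
ee_pos: [0.4857, -0.2554, 0.2988]
orientation: [-3.14, 0.088, 0.001]
wrist_force: [-0.9, 0.2, 0.4]
opening: 0.449
finger_force: 0.0
```

```bash
cat > hang.py <<'E'
from plan import *
import h
def hang():
    ims={n:robot.get_image(n) for n in("top","side")}; ms={n:robot.masks_of("frame1",n) for n in ims}
    for yl in(.1,.005,-.095):
        c=W(np.array([[0,yl,.16]]),RL)[0]; masks={}
        for n in ims:
            q=proj(c-[0,0,.03],n)[0]; best=None
            for d in ms[n]:
                ys,xs=np.nonzero(d['pixels']); e=np.hypot(xs.mean()-q[0],ys.mean()-q[1])
                col=ims[n][d['pixels']].mean(0)
                if e<18 and len(xs)<1500 and np.ptp(col)<14 and (best is None or e<best[0]): best=(e,d['pixels'])
            if best: masks[n]=best[1]
        T={n:cv2.GaussianBlur(m.astype(float),(0,0),1.) for n,m in masks.items()}
        def f(u):
            x,y,z,yaw,tilt=c[0]+.01*u[0],c[1]+.01*u[1],.16+.01*u[2],-.04+.15*u[3],.15*u[4]
            rot=R.from_euler('zy',[0,tilt]).as_matrix()
            P2=[(b-[0,0,.092])@rot.T+[0,0,z] for b in FR]
            return sum(((cv2.GaussianBlur(sil(P2,(x,y,yaw),n,2),(0,0),1.)-t)**2).sum() for n,t in T.items())
        best=min((minimize(f,[0,0,0,k,t],method='Nelder-Mead',options=dict(maxiter=400,xatol=.01,fatol=.05,initial_simplex=np.vstack([[0,0,0,k,t]]+[np.array([0,0,0,k,t])+v for v in np.eye(5)]))) for k,t in((0,0),(2,1),(-2,-1),(0,2),(0,-2))),key=lambda r:r.fun)
        u=best.x; print(yl,list(masks),'dx,dy,dz mm',(10*u[:3]).round(1),'dyaw,tilt',(.15*u[3:]).round(3),round(best.fun,1))
E
python3 - <<'E'
from hang import *
hang()
a=robot.get_image("side")[130:280,140:365,::-1];b=robot.get_image("top")[140:260,170:420,::-1]
cv2.imwrite("pics/both8.png",np.vstack([cv2.resize(a,(580,330),interpolation=cv2.INTER_CUBIC),cv2.resize(b,(580,270),interpolation=cv2.INTER_CUBIC)]))
plan([])
E
```

```text
0.1 ['top', 'side'] dx,dy,dz mm [ 1.  -0.1  0.5] dyaw,tilt [-0.001  0.001] 125.6
0.005 ['top', 'side'] dx,dy,dz mm [ 3.4 -0.7 -0.2] dyaw,tilt [-0.01   0.002] 102.7
-0.095 ['top', 'side'] dx,dy,dz mm [ 2.4 -2.5  7.2] dyaw,tilt [ 0.232 -0.231] 214.3
t 31.3 tcp [ 0.4852 -0.2556  0.2995] psi -0.057 F [-0.  -0.5 -0.3] op 0.45 q [ 0.16  0.41  0.41  1.68 -0.18  1.09 -1.01]
```

View pics/both8.png

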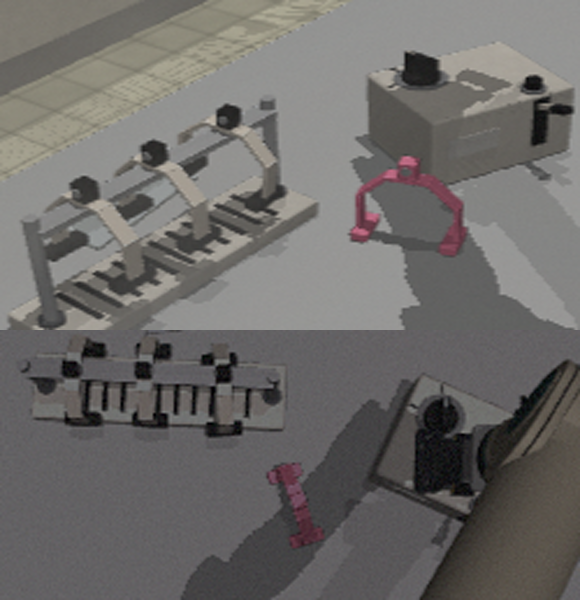

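The knocked frame was still rocking and now looks nearly level. I'll retreat, let it settle, and measure again along with the knob.

Emit:
play_rows([
  [[-0.1,0.15,0,0,0,0,0.45],[-0.2,0.3,0,0,0,0,0.45],[-0.3,0.5,0,0,0,0,0.45],[-0.3,0.6,0,0,0,0,0.45],[-0.3,0.7,0,0,0,0,0.45],[-0.3,0.7,0,0,0,0,0.45],[-0.3,0.7,0,0,0,0,0.45],[-0.3,0.7,0,0,0,0,0.45]],
])

```text
time: 32.1
ee_pos: [0.4009, -0.4246, 0.2993]
orientation: [-3.139, 0.087, -0.0]
wrist_force: [0.1, 0.7, 0.5]
opening: 0.448
finger_force: 0.0
```

Emit:
play_rows([
  [[0,0,0,0,0,0,0.45],[0,0,0,0,0,0,0.45],[0,0,0,0,0,0,0.45],[0,0,0,0,0,0,0.45],[0,0,0,0,0,0,0.45],[0,0,0,0,0,0,0.45],[0,0,0,0,0,0,0.45],[0,0,0,0,0,0,0.45]],
])

```text
time: 32.9
ee_pos: [0.4003, -0.426, 0.2994]
orientation: [-3.14, 0.09, 0.0]
wrist_force: [0.5, 0.2, 0.6]
opening: 0.452
finger_force: 0.0
```

Run:
```python
from hang import *
hang()
b=robot.get_image("top")[150:230,320:420,::-1]; a=robot.get_image("side")[130:210,270:370,::-1]
cv2.imwrite("pics/knob9.png",np.vstack([cv2.resize(x,(375,300),interpolation=cv2.INTER_CUBIC) for x in(a,b)]))
for ang in(0,1.2):
    for n,o in(("side",(270,130)),("top",(320,150))):
        c,s=np.cos(-ang),np.sin(-ang); e=[ul([.03-.0*c-l*s,.05+l*c,.147]) for l in(.023,-.023)]
        print(ang,n,((proj(np.array(e),n)-o)*3.75).round().tolist())
hang(); plan([])
```

```text
0.1 ['top', 'side'] dx,dy,dz mm [ 2.4 -1.2 -1.8] dyaw,tilt [-0.006 -0.008] 124.3
0.005 [] dx,dy,dz mm [0. 0. 0.] dyaw,tilt [0. 0.] 0.0
-0.095 ['top', 'side'] dx,dy,dz mm [ 1.4 -3.7  2.7] dyaw,tilt [0.099 0.214] 133.2
0 side [[102.0, 100.0], [150.0, 86.0]]
0 top [[132.0, 89.0], [183.0, 112.0]]
1.2 side [[104.0, 85.0], [148.0, 101.0]]
1.2 top [[158.0, 73.0], [156.0, 128.0]]
0.1 ['top', 'side'] dx,dy,dz mm [ 2.3  0.3 -0.6] dyaw,tilt [0.009 0.009] 143.1
0.005 ['top', 'side'] dx,dy,dz mm [ 2.5 -0.4 -0.7] dyaw,tilt [ 0.022 -0.008] 204.6
-0.095 ['top', 'side'] dx,dy,dz mm [ 2.1 -6.3 -0. ] dyaw,tilt [ 0.098 -0.244] 173.5
t 33.4 tcp [ 0.4003 -0.426   0.2995] psi -0.057 F [ 0.5  0.2 -0.1] op 0.46 q [ 0.49  0.47  0.43  1.59 -0.21  1.13 -0.66]
```

View pics/knob9.png

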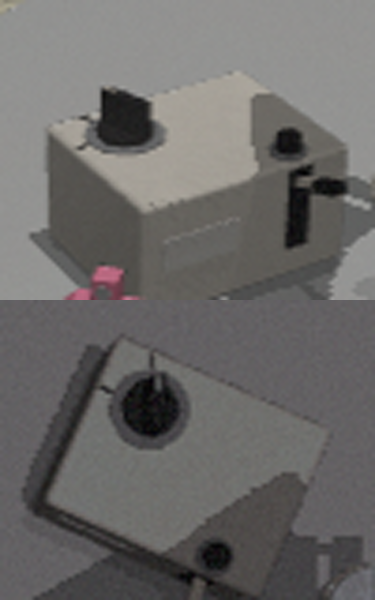

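The knob is on: its bar runs along the predicted 1.2 rad line. The lever is up and the button is out. The third frame is still rocking by about ±0.23 rad, so I'll wait for it to settle.

Emit:
play_rows([
  [[0,0,0,0,0,0,0.45],[0,0,0,0,0,0,0.45],[0,0,0,0,0,0,0.45],[0,0,0,0,0,0,0.45],[0,0,0,0,0,0,0.45],[0,0,0,0,0,0,0.45],[0,0,0,0,0,0,0.45],[0,0,0,0,0,0,0.45]],
])

```text
time: 34.2
ee_pos: [0.4003, -0.426, 0.2995]
orientation: [3.14, -0.09, 0.0]
wrist_force: [0.2, -0.3, 0.0]
opening: 0.452
finger_force: 0.0
```

Emit:
play_rows([
  [[0,0,0,0,0,0,0.45],[0,0,0,0,0,0,0.45],[0,0,0,0,0,0,0.45],[0,0,0,0,0,0,0.45],[0,0,0,0,0,0,0.45],[0,0,0,0,0,0,0.45],[0,0,0,0,0,0,0.45],[0,0,0,0,0,0,0.45]],
])

```text
time: 35.0
ee_pos: [0.4003, -0.426, 0.2995]
orientation: [-3.14, 0.09, -0.0]
wrist_force: [-0.4, -0.4, 0.4]
opening: 0.446
finger_force: 0.0
```

Emit:
play_rows([
  [[0,0,0,0,0,0,0.45],[0,0,0,0,0,0,0.45],[0,0,0,0,0,0,0.45],[0,0,0,0,0,0,0.45],[0,0,0,0,0,0,0.45],[0,0,0,0,0,0,0.45],[0,0,0,0,0,0,0.45],[0,0,0,0,0,0,0.45]],
])

```text
time: 35.8
ee_pos: [0.4003, -0.426, 0.2995]
orientation: [-3.14, 0.09, -0.0]
wrist_force: [0.1, -0.0, -0.3]
opening: 0.449
finger_force: 0.0
```

Emit:
play_rows([
  [[0,0,0,0,0,0,0.45],[0,0,0,0,0,0,0.45],[0,0,0,0,0,0,0.45],[0,0,0,0,0,0,0.45],[0,0,0,0,0,0,0.45],[0,0,0,0,0,0,0.45],[0,0,0,0,0,0,0.45],[0,0,0,0,0,0,0.45]],
])

```text
time: 36.6
ee_pos: [0.4003, -0.426, 0.2995]
orientation: [3.14, -0.09, 0.0]
wrist_force: [-0.1, 0.5, 0.5]
opening: 0.449
finger_force: 0.0
```

Run:
```python
from hang import *
ims=[robot.get_image("side") for _ in range(16)]
d=[np.abs(i.astype(int)-ims[0])[140:240,190:270].mean().round(2) for i in ims]; e=[np.abs(i.astype(int)-ims[0])[240:290,140:200].mean().round(2) for i in ims]
print(d,e); hang(); plan([])
```

```text
[np.float64(0.0), np.float64(2.45), np.float64(2.43), np.float64(1.15), np.float64(3.36), np.float64(4.5), np.float64(4.64), np.float64(3.86), np.float64(2.04), np.float64(1.95), np.float64(2.4), np.float64(1.47), np.float64(2.8), np.float64(4.18), np.float64(4.56), np.float64(4.0)] [np.float64(0.0), np.float64(1.09), np.float64(1.09), np.float64(1.08), np.float64(1.1), np.float64(1.08), np.float64(1.09), np.float64(1.09), np.float64(1.08), np.float64(1.08), np.float64(1.1), np.float64(1.07), np.float64(1.08), np.float64(1.11), np.float64(1.08), np.float64(1.07)]
0.1 ['top', 'side'] dx,dy,dz mm [ 2.3  0.4 -1. ] dyaw,tilt [ 0.03  -0.008] 213.4
0.005 ['top', 'side'] dx,dy,dz mm [ 1.8 -1.  -1.8] dyaw,tilt [ 0.004 -0.027] 149.3
-0.095 ['top', 'side'] dx,dy,dz mm [ 2.  -4.   0.1] dyaw,tilt [0.122 0.043] 141.1
t 37.6 tcp [ 0.4003 -0.426   0.2995] psi -0.057 F [-0.9  0.3 -0.2] op 0.45 q [ 0.49  0.47  0.43  1.59 -0.21  1.13 -0.66]
```

It is barely damping, so I'll steady it by hand: grip the mount gently, press the crown flat on the bar, and release.

Run:
```python
from plan import *
plan([([.48,-.25,.30],-.02),([.55,-.06,.30],.02),([.6345,.0384,.27],.06),([.6345,.0384,.170],.06)])
```

```text
t 37.6 tcp [ 0.4003 -0.426   0.2995] psi -0.057 F [-0.9  0.3 -0.2] op 0.45 q [ 0.49  0.47  0.43  1.59 -0.21  1.13 -0.66]
[0.278, -0.721, -0.002, -0.0, 0.0, -0.024] rows 4
[0.265, -0.765, -0.0, 0.0, 0.0, -0.025] rows 5
[0.346, -0.387, 0.12, -0.0, 0.0, -0.025] rows 3
[0.0, -0.0, 0.4, 0.0, 0.0, 0.0] rows 2
```

Emit:
play_rows([
  [[0.07,-0.18,0,0,0,-0.01,0.5],[0.14,-0.36,0,0,0,-0.02,0.5],[0.21,-0.54,0,0,0,-0.024,0.5],[0.278,-0.721,0,0,0,-0.024,0.5]],
])

```text
time: 38.0
ee_pos: [0.4806, -0.2484, 0.2996]
orientation: [3.141, -0.031, 0.001]
wrist_force: [0.9, 0.4, -0.1]
opening: 0.496
finger_force: 0.0
```

Emit:
play_rows([
  [[0.06,-0.18,0,0,0,-0.01,0.5],[0.12,-0.36,0,0,0,-0.02,0.5],[0.18,-0.52,0,0,0,-0.025,0.5],[0.23,-0.66,0,0,0,-0.025,0.5],[0.265,-0.765,0,0,0,-0.025,0.5]],
])

```text
time: 38.5
ee_pos: [0.5507, -0.0569, 0.2995]
orientation: [-3.14, -0.036, -0.001]
wrist_force: [0.5, 0.6, 0.1]
opening: 0.498
finger_force: 0.0
```

Emit:
play_rows([
  [[0.1,-0.11,0,0,0,-0.01,0.5],[0.2,-0.22,0.04,0,0,-0.02,0.5],[0.3,-0.33,0.08,0,0,-0.025,0.5],[0.346,-0.387,0.12,0,0,-0.025,0.5],[0.346,-0.387,0.12,0,0,-0.025,0.5],[0.346,-0.387,0.12,0,0,-0.025,0.5],[0.346,-0.387,0.12,0,0,-0.025,0.5]],
])

```text
time: 39.2
ee_pos: [0.6338, 0.0357, 0.2703]
orientation: [3.139, 0.088, 0.001]
wrist_force: [-0.1, -0.7, 0.3]
opening: 0.504
finger_force: 0.0
```

Run:
```python
from plan import *
plan([([.6345,.0384,.170],.06)])
ims=[robot.get_image("side") for _ in range(10)]
print([np.abs(i.astype(int)-ims[0])[195:240,190:270].mean().round(2) for i in ims])
```

```text
t 39.2 tcp [0.6338 0.0357 0.2703] psi 0.056 F [-0.1 -0.7  0.3] op 0.5 q [-0.29  0.56  0.31  1.48 -0.18  1.12 -1.45]
[0.003, -0.011, 0.401, 0.001, -0.0, -0.003] rows 3
[np.float64(0.0), np.float64(2.21), np.float64(4.97), np.float64(6.45), np.float64(6.22), np.float64(4.19), np.float64(2.18), np.float64(1.76), np.float64(2.94), np.float64(5.53)]
```

Emit:
play_rows([
  [[0.003,-0.011,0.12,0,0,0,0.5],[0.003,-0.011,0.25,0,0,0,0.5],[0.003,-0.011,0.34,0,0,0,0.5],[0.003,-0.011,0.39,0,0,0,0.5],[0.003,-0.011,0.4,0,0,0,0.5],[0.003,-0.011,0.4,0,0,0,0.4],[0.003,-0.011,0.4,0,0,0,0.3],[0.003,-0.011,0.4,0,0,0,0]],
], force=5)

```text
time: 40.5
ee_pos: [0.6359, 0.0412, 0.1708]
orientation: [-3.14, -0.093, -0.004]
wrist_force: [0.6, -0.7, 0.6]
opening: 0.282
finger_force: 0.0
```

Emit:
play_rows([
  [[0,0,0,0,0,0,0],[0,0,0,0,0,0,0],[0,0,0,0,0,0,0],[0,0,0,0,0,0,0],[0,0,0,0,0,0,0],[0,0,0,0,0,0,0],[0,0,0,0,0,0,0],[0,0,0,0,0,0,0]],
])

```text
time: 41.3
ee_pos: [0.6357, 0.0412, 0.17]
orientation: [-3.14, -0.093, -0.003]
wrist_force: [0.7, 1.2, 5.3]
opening: 0.213
finger_force: 5.0
```

Run:
```python
from plan import *
plan([])
a=robot.get_image("side")[130:280,140:365,::-1]
cv2.imwrite("pics/s10.png",cv2.resize(a,(750,500),interpolation=cv2.INTER_CUBIC))
```

```text
t 41.3 tcp [0.6357 0.0412 0.17  ] psi 0.059 F [0.7 1.2 5.3] op 0.21 q [-0.28  0.66  0.28  1.6  -0.22  0.91 -1.43]
```

View pics/s10.png

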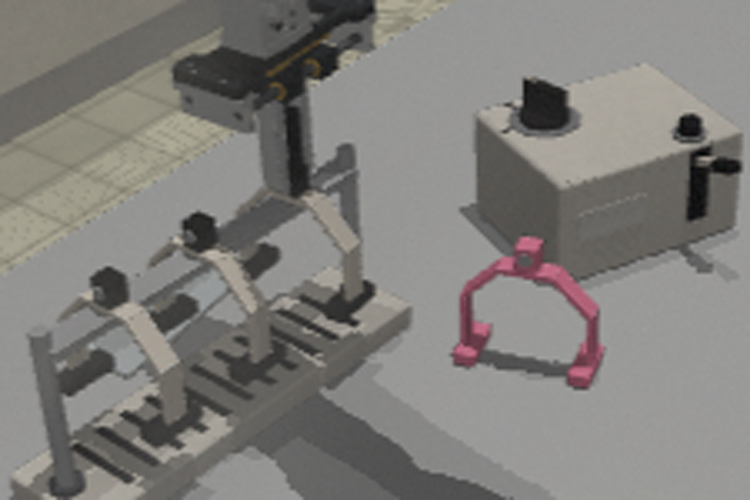

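The frame is held and close to level. I'll press it 3 mm down onto the bar so it seats, then release and retreat straight up.

Emit:
play_rows([
  [[0,0,0.005,0,0,0,0],[0,0,0.01,0,0,0,0],[0,0,0.014,0,0,0,0],[0,0,0.014,0,0,0,0],[0,0,0.014,0,0,0,0.23],[0,0,0.014,0,0,0,0.26],[0,0,0.014,0,0,0,0.3],[0,0,0.014,0,0,0,0.4]],
], force=4)

```text
time: 42.15
ee_pos: [0.6346, 0.0412, 0.1655]
orientation: [3.14, 0.093, -0.002]
wrist_force: [-0.4, -0.1, 0.4]
opening: 0.352
finger_force: 0.0
```

Emit:
play_rows([
  [[0,0,0,0,0,0,0.45],[0,0,0,0,0,0,0.45],[0,0,-0.1,0,0,0,0.45],[0,0,-0.25,0,0,0,0.45],[0,0,-0.4,0,0,0,0.45],[0,0,-0.5,0,0,0,0.45],[0,0,-0.5,0,0,0,0.45]],
])

```text
time: 42.85
ee_pos: [0.6374, 0.0409, 0.2953]
orientation: [-3.14, -0.093, -0.013]
wrist_force: [-0.2, -0.4, 0.1]
opening: 0.451
finger_force: 0.0
```

Run:
```python
from hang import *
ims=[robot.get_image("side") for _ in range(10)]
print([np.abs(i.astype(int)-ims[0])[195:240,190:270].mean().round(2) for i in ims],[np.abs(i.astype(int)-ims[0])[240:290,140:200].mean().round(2) for i in ims])
plan([([.56,-.06,.30],.02),([.48,-.25,.30],-.02)])
```

```text
[np.float64(0.0), np.float64(1.16), np.float64(1.24), np.float64(1.27), np.float64(1.3), np.float64(1.29), np.float64(1.29), np.float64(1.25), np.float64(1.25), np.float64(1.24)] [np.float64(0.0), np.float64(1.09), np.float64(1.1), np.float64(1.1), np.float64(1.12), np.float64(1.14), np.float64(1.12), np.float64(1.13), np.float64(1.11), np.float64(1.12)]
t 43.35 tcp [0.6348 0.0411 0.2903] psi 0.059 F [-0.2 -0.7  0.5] op 0.45 q [-0.3   0.55  0.32  1.45 -0.18  1.17 -1.46]
[-0.323, 0.386, -0.038, 0.0, 0.001, 0.025] rows 3
[-0.335, 0.753, 0.0, 0.0, -0.0, 0.025] rows 5
```

At rest. Moving the arm clear, then a final check.

Emit:
play_rows([
  [[-0.1,0.13,-0.038,0,0,0.01,0.45],[-0.22,0.26,-0.038,0,0,0.02,0.45],[-0.323,0.386,-0.038,0,0,0.025,0.45],[-0.323,0.386,-0.038,0,0,0.025,0.45]],
])

```text
time: 43.75
ee_pos: [0.5568, -0.0664, 0.3012]
orientation: [3.139, 0.017, -0.002]
wrist_force: [0.0, -0.4, 0.8]
opening: 0.451
finger_force: 0.0
```

Emit:
play_rows([
  [[-0.08,0.18,0,0,0,0.01,0.45],[-0.16,0.36,0,0,0,0.02,0.45],[-0.24,0.54,0,0,0,0.025,0.45],[-0.3,0.7,0,0,0,0.025,0.45],[-0.335,0.753,0,0,0,0.025,0.45],[-0.335,0.753,0,0,0,0.025,0.45],[-0.335,0.753,0,0,0,0.025,0.45],[-0.335,0.753,0,0,0,0.025,0.45]],
])

```text
time: 44.55
ee_pos: [0.4814, -0.2477, 0.3002]
orientation: [-3.14, 0.025, -0.0]
wrist_force: [-1.3, 0.6, -0.2]
opening: 0.451
finger_force: 0.0
```

Run:
```python
from hang import *
hang()
ims=[robot.get_image("side") for _ in range(6)]
print([np.abs(i.astype(int)-ims[0])[140:290,140:270].mean().round(2) for i in ims])
cv2.imwrite("pics/s11.png",cv2.resize(ims[-1][130:280,140:365,::-1],(750,500),interpolation=cv2.INTER_CUBIC)); plan([])
```

```text
0.1 ['top'] dx,dy,dz mm [ 2.9 -0.7 -0.4] dyaw,tilt [0.008 0.016] 7.1
0.005 ['top', 'side'] dx,dy,dz mm [ 3.4 -0.6 -0.3] dyaw,tilt [ 0.006 -0.003] 114.0
-0.095 ['top', 'side'] dx,dy,dz mm [ 0.4 -3.6 -1.8] dyaw,tilt [ 0.111 -0.021] 185.3
[np.float64(0.0), np.float64(1.04), np.float64(1.03), np.float64(1.04), np.float64(1.04), np.float64(1.03)]
t 45.05 tcp [ 0.4802 -0.2497  0.3005] psi -0.019 F [0.2 0.2 0.1] op 0.45 q [ 0.15  0.39  0.4   1.7  -0.17  1.08 -0.99]
```

View pics/s11.png

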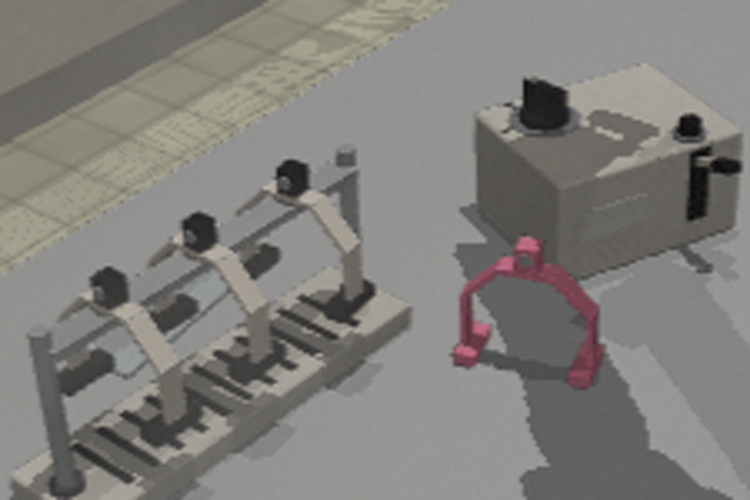

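All three frames hang level and at rest (mounts at crop (110,287), (200,232) and (293,178)). The knob is on, the lever is up, the button is out and the arm is clear.

```bash
python3 -c "
from rig import robot
print(robot.sign_off())"
```

```text
the job is handed in; nothing more can be done
None
```

I handed the job in with the breaker tested and reset, all three white frames hanging at rest astride the bar, and the knob clicked on; one frame got knocked after hanging and I steadied it again, and the judge's verdict was not shown.

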